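Radio desk handover: sort batteries by length, set out the radios

TASK

Get the radio desk ready for the next shift: lay every loose battery pack flat in the charger row whose outlines match its length, one pack to an outline and lined up with it, and only when all packs are in, push the red switch lever fully over to on. Also lay each of the two radios on its back on the outline of its own colour on the turntable, in line with it and antenna end outward, without letting the turntable spin round (it should stay about as it stands). Leave the other things on the desk alone.

Things in the scene. Friction and masses are not known exactly. Their poses are not given: they have to be found in the camera images.
- short_a_mid (a point): centre (half-way up) of a battery pack, the short size: black block 60 mm long (its x axis), 30 mm wide (y), 28 mm high (z), 0.15 kg, a yellow label and a brass strip on top; all packs look alike but for the length (60, 85 or 110 mm). May be absent.
- short_b_mid (a point): centre (half-way up) of a battery pack, the short size: black block 60 mm long (its x axis), 30 mm wide (y), 28 mm high (z), 0.15 kg, a yellow label and a brass strip on top; all packs look alike but for the length (60, 85 or 110 mm). May be absent.
- mid_a_mid (a point): centre (half-way up) of a battery pack, the middle size: black block 85 mm long (its x axis), 30 mm wide (y), 28 mm high (z), 0.15 kg, a yellow label and a brass strip on top; all packs look alike but for the length (60, 85 or 110 mm). May be absent.
- mid_b_mid (a point): centre (half-way up) of a battery pack, the middle size: black block 85 mm long (its x axis), 30 mm wide (y), 28 mm high (z), 0.15 kg, a yellow label and a brass strip on top; all packs look alike but for the length (60, 85 or 110 mm). May be absent.
- long_a_mid (a point): centre (half-way up) of a battery pack, the long size: black block 110 mm long (its x axis), 30 mm wide (y), 28 mm high (z), 0.15 kg, a yellow label and a brass strip on top; all packs look alike but for the length (60, 85 or 110 mm). May be absent.
- long_b_mid (a point): centre (half-way up) of a battery pack, the long size: black block 110 mm long (its x axis), 30 mm wide (y), 28 mm high (z), 0.15 kg, a yellow label and a brass strip on top; all packs look alike but for the length (60, 85 or 110 mm). May be absent.
- short_place1 (a point): centre, on the surface, of the near place of the charger row for 60 mm packs: a white-edged outline 66 x 38 mm; x runs along the row. The charger is a flat plate 4 mm thick, 340 x 240 mm. The rows are black strips 250 x 50 mm, side by side 94 mm apart, with two outlines each, 130 mm apart, of the length of its packs; their order changes.
- short_place2 (a point): centre, on the surface, of the far place of the charger row for 60 mm packs: a white-edged outline 66 x 38 mm; x runs along the row. The charger is a flat plate 4 mm thick, 340 x 240 mm. The rows are black strips 250 x 50 mm, side by side 94 mm apart, with two outlines each, 130 mm apart, of the length of its packs; their order changes.
- mid_place1 (a point): centre, on the surface, of the near place of the charger row for 85 mm packs: a white-edged outline 91 x 38 mm; x runs along the row. The charger is a flat plate 4 mm thick, 340 x 240 mm. The rows are black strips 250 x 50 mm, side by side 94 mm apart, with two outlines each, 130 mm apart, of the length of its packs; their order changes.
- mid_place2 (a point): centre, on the surface, of the far place of the charger row for 85 mm packs: a white-edged outline 91 x 38 mm; x runs along the row. The charger is a flat plate 4 mm thick, 340 x 240 mm. The rows are black strips 250 x 50 mm, side by side 94 mm apart, with two outlines each, 130 mm apart, of the length of its packs; their order changes.
- long_place1 (a point): centre, on the surface, of the near place of the charger row for 110 mm packs: a white-edged outline 116 x 38 mm; x runs along the row. The charger is a flat plate 4 mm thick, 340 x 240 mm. The rows are black strips 250 x 50 mm, side by side 94 mm apart, with two outlines each, 130 mm apart, of the length of its packs; their order changes.
- long_place2 (a point): centre, on the surface, of the far place of the charger row for 110 mm packs: a white-edged outline 116 x 38 mm; x runs along the row. The charger is a flat plate 4 mm thick, 340 x 240 mm. The rows are black strips 250 x 50 mm, side by side 94 mm apart, with two outlines each, 130 mm apart, of the length of its packs; their order changes.
- radio_blue_mid (a point): centre (half-way up) of the handheld radio with a band of blue, lying on its back: grey body 100 mm long (x), 50 mm wide (y), 32 mm high (z), 0.25 kg; x points to its antenna end (band), where a 35 mm stub antenna 12 mm thick sticks out beyond the body
- blue_mark (a point): middle of the blue outline (98 x 56 mm, with a radial centre line) on the white turntable, on its surface 28 mm above the table; 65 mm from the turntable's axis; its x axis runs along the centre line. The two outlines lie opposite one another; disc 240 mm across; outward is away from the other colour's mark. The turntable turns freely on a light bearing (about 0.012 N m)
- radio_orange_mid (a point): centre (half-way up) of the handheld radio with a band of orange, lying on its back: grey body 100 mm long (x), 50 mm wide (y), 32 mm high (z), 0.25 kg; x points to its antenna end (band), where a 35 mm stub antenna 12 mm thick sticks out beyond the body
- orange_mark (a point): middle of the orange outline (98 x 56 mm, with a radial centre line) on the white turntable, on its surface 28 mm above the table; 65 mm from the turntable's axis; its x axis runs along the centre line. The two outlines lie opposite one another; disc 240 mm across; outward is away from the other colour's mark. The turntable turns freely on a light bearing (about 0.012 N m)
- switch (a joint): charger's red switch lever: 0 = off (leaning across the charger to its right, -y of the charger), 1.0 = fully on (leaning left, +y); stays where it is left. It swings about a level axis that runs along the rows; off is 0.5 rad to the right of upright and on 0.5 rad to the left
- switch_tip (a point): tip of the red switch lever, which stands at the far end of the charger; lever 60 mm long from its pivot, with a red ball 26 mm across at the tip, the pivot 26 mm above the table; it leans in a plane square to the rows. Pushing the lever takes little force
- mug: blue mug, 80 mm across, 95 mm high; origin at the centre of its underside; to be left alone
- stapler: blue and black stapler, 130 mm long, 46 mm high; origin at the centre of its underside; to be left alone
- tape: roll of yellow tape lying flat, 60 mm across, 22 mm high; origin at the centre of its underside; to be left alone
- notes: block of yellow notes, 60 x 60 x 20 mm; origin at the centre of its underside; to be left alone
- marker: white and red marker pen, 120 mm long, 16 mm thick; origin at the centre of its underside; to be left alone

How it is judged:
By the outcome, as a careful person would: the job done as asked, in the order asked, and still so for the second after the job is handed in, with the robot touching nothing.
Of short_a, short_b, mid_a, mid_b, long_a, long_b only 4 to 6 are there at a start; the rules pass over those that are not, and their reading is None.
At some moment in a run one of short_a, short_b, mid_a, mid_b, long_a, long_b may be knocked a few centimetres aside while the robot is not near it.
Once in a run the grip may slacken for a moment while it holds something.
It also fails if it takes over 210 s, if anything falls off the work surface, if the arm or the gripper's body presses on something with over 40 N, if the wrist force passes 120 N, or if a joint passes its speed limit or range.

ROBOT

A 7-joint arm with a two-finger parallel gripper is mounted at the origin on the work surface. World frame = base frame: x ahead of the robot, y to its left, z up, the work surface at z = 0. Lengths are in m, angles in degrees, forces in N, time in s.
With the tool pointing down it reaches from about 0.4 to 0.85 m from the base axis. Payload 4.5 kg.
Tool frame: the origin (TCP) lies at the very end of the fingers, on their centre line; the grasp point (between the pads) lies 19 mm behind it; z points along the fingers, y is the line along which they close (so a half turn about z gives the same grasp; the last joint's range is limited). The gripper opens to 85 mm and grips with 20 to 120 N. Pads are 22 mm wide; open, the fingers measure 114 mm over their backs; the gripper's body (76 mm by 85 mm) begins 54 mm behind the grasp point. The pads swing forward as they close: fully open they stand 13 mm farther back than shut.
Start: joints at [-65.73, 39.483, -11.15, 89.685, 9.013, 51.709, -12.324], TCP at [0.237, 0.578, 0.231] pointing down, gripper open.
Joint ranges: [-172.22, 172.22], [-26.19, 119.32], [-84.43, 86.54], [7.71, 146.69], [-57.33, 237.33], [2.42, 119.75], [-152.13, 152.13]. Speed limits (degrees/s): [147.25, 147.25, 180, 180, 180, 180, 180].

INTERFACE

Orientations are given as a 3x3 rotation matrix whose columns are the frame's x, y, z axes.
In Python, from cell import * gives the robot as it stands. The module is installed in compiled form; this text tells all that it offers.
- The arm moves only by the tool play_rows, never from a script. Its argument "commands" is a list that holds one entry, the list of rows, each a list of 7 numbers: the shift along the tool's x, y, z in cm, then the turn, a rotation vector about the tool's x, y, z in rad, then the closure, from -1 (fully open) to 1 (shut), so that 0 is half open. In form: [[[tx, ty, tz, wx, wy, wz, grip], ...]]. A call has exactly 5 rows; each row shifts and turns the commanded pose from where the row before left it, along the tool's axes as they then stand; what a row does not reach is not made up. A row lasts 1/8 s, in which the tool goes at most 62.5 mm and 10.7 degrees, less where a joint would pass 70% of its speed; a pose out of reach is approached as far as the arm can. A call with a gripper value outside its range is refused whole. The fingers move at their own pace and stop on an object; the grip force is fixed at half the most. Time passes only in rows, so rows that do not move let the fingers close, or fill a call up. It gives the time, the measured TCP pose, the force, the opening and the grip force at its end, in the units of the state.
- get_state(): the state, without advancing time (a new reading comes with each control period).
- grab_frame(name): name is "scene" or "side" or "wrist"; returns the picture (420x560x3 uint8, red, green, blue); there is no depth.
- camera_params(name): a dict with "mtx" (3x3 intrinsics, pixels), "distortion" ([k1, k2, p1, p2, k3] as OpenCV has them; the pictures are not rectified), "world_from_camera" (4x4, takes a point from camera to world coordinates); the wrist camera has in their place "mount" (4x4, takes a point from camera to tool coordinates, whose origin is the TCP and whose axes are the flange's). Camera axes: x right, y down, z forward; pixel columns grow to the right and rows downward; lengths in m; the calibration is good to about 2 mm. A picture is of the moment at which its call begins: read the wrist's pose just before it. camera_params takes no time and is no camera call.
- hand_in(): hands the job in; it is judged then, once.
The state is a dict: "time": time; "joints": joint angles; "qvel": joint speeds; "joint_torque": joint torques, N m; "ee_pos": TCP position; "orientation": TCP orientation; "force": force on the tool from outside, world axes, zero at the start; "wrist_torque": the same for the moment, N m; "gripper_width": opening from 0.0 (shut) to 1.0 (fully open); "grasp_force": force on a finger pad.
Only numpy, scipy, OpenCV 4.12 (cv2) and the standard library are available. Lean on these libraries where they do the work, as an engineer would, in place of code of your own. Each camera call takes 0.05 s, during which the arm holds its last target. There are 200 camera calls.

## Working session

There is one attempt and no reset: what is moved stays moved. The work goes in short steps, Python scripts to look and compute and a tool call to move; the robot and the scene stay as the last step left them, time stands still between calls to the robot, and variables do not carry over. Pictures are saved under pics/ and viewed, at most 14 in all, crops included, and the job is handed in when it is done.

Besides the shell and the picture viewer there is one more tool, called as name(argument=value, ...) on one line, values as JSON. play_rows: Moves the arm, as the interface text tells. Its arguments: {"type":"object","properties":{"commands":{"type":"array"}},"required":["commands"]}

```bash
mkdir -p pics; python3 - <<'E'
from cell import *
import cv2,numpy as np
np.set_printoptions(precision=4,suppress=True)
s=get_state();print(s['time'],s['ee_pos'],s['orientation'],s['gripper_width'],s['force'])
for n in("scene","side","wrist"):
    f=grab_frame(n);cv2.imwrite(f'pics/{n}0.png',f[:,:,::-1])
    print(n,camera_params(n))
E
```

```text
0.0 [0.2373 0.5775 0.2305] [[-0.925   0.3799 -0.0006]
 [ 0.3799  0.925  -0.0018]
 [-0.0001 -0.0019 -1.    ]] 1.001635347172365 [-0.1506 -0.1802 -0.0429]
scene {'mtx': array([[492.3053,   0.    , 272.542 ],
       [  0.    , 492.3053, 208.2489],
       [  0.    ,   0.    ,   1.    ]]), 'distortion': array([-0.0605,  0.    ,  0.    ,  0.    ,  0.    ]), 'world_from_camera': array([[ 0.2269,  0.7677, -0.5993,  1.4388],
       [ 0.9738, -0.1708,  0.1499, -0.2893],
       [ 0.0127, -0.6176, -0.7864,  1.1952],
       [ 0.    ,  0.    ,  0.    ,  1.    ]])}
side {'mtx': array([[495.9941,   0.    , 277.3352],
       [  0.    , 495.9941, 208.8609],
       [  0.    ,   0.    ,   1.    ]]), 'distortion': array([-0.1618,  0.    ,  0.    ,  0.    ,  0.    ]), 'world_from_camera': array([[ 0.9971, -0.0659,  0.0377,  0.5288],
       [-0.0749, -0.7703,  0.6332, -0.9508],
       [-0.0127, -0.6342, -0.773 ,  1.1533],
       [ 0.    ,  0.    ,  0.    ,  1.    ]])}
wrist {'mtx': array([[363.581 ,   0.    , 277.2097],
       [  0.    , 363.581 , 202.1312],
       [  0.    ,   0.    ,   1.    ]]), 'distortion': array([0.0196, 0.    , 0.    , 0.    , 0.    ]), 'mount': array([[ 0.0005, -0.9541, -0.2995,  0.0755],
       [ 1.    ,  0.0004,  0.0005, -0.0005],
       [-0.0004, -0.2995,  0.9541, -0.1425],
       [ 0.    ,  0.    ,  0.    ,  1.    ]])}
```

View pics/scene0.png

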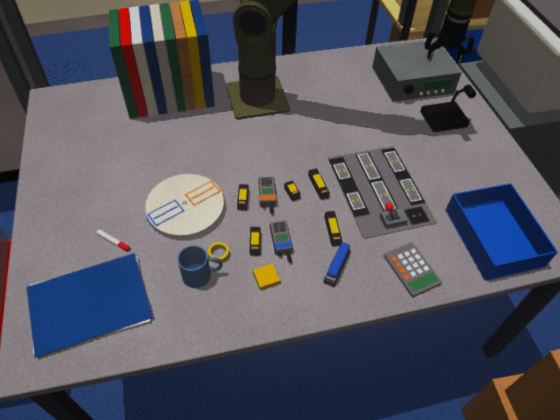

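View pics/side0.png

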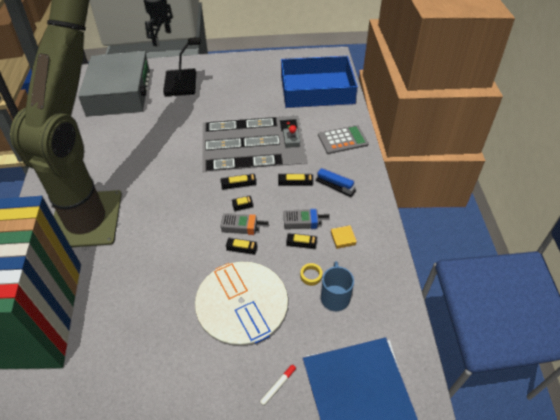

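```bash
cat > h.py <<'E'
from cell import *
import cv2,numpy as np
np.set_printoptions(precision=4,suppress=True)
def cam(n,s=None):
    p=camera_params(n)
    if n=='wrist':
        T=np.eye(4);T[:3,:3]=s['orientation'];T[:3,3]=s['ee_pos'];W=T@np.array(p['mount'])
    else: W=np.array(p['world_from_camera'])
    return np.array(p['mtx']),np.array(p['distortion']),W
def ray(c,px):
    K,d,W=c
    u=cv2.undistortPoints(np.array(px,float).reshape(-1,1,2),K,d).reshape(-1,2)
    return W[:3,3],np.c_[u,np.ones(len(u))]@W[:3,:3].T
def onz(c,px,z):
    o,r=ray(c,px); t=(z-o[2])/r[:,2]
    return o+r*t[:,None]
def proj(c,P):
    K,d,W=c;R=W[:3,:3].T
    return cv2.projectPoints(np.array(P,float).reshape(-1,1,3),cv2.Rodrigues(R)[0],-R@W[:3,3],K,d)[0].reshape(-1,2)
def tri(c1,p1,c2,p2):
    o1,r1=ray(c1,p1);o2,r2=ray(c2,p2);out=[]
    for a,b in zip(r1,r2):
        a=a/np.linalg.norm(a);b=b/np.linalg.norm(b)
        t=np.linalg.lstsq(np.c_[a,-b],o2-o1,rcond=None)[0]
        out.append(((o1+a*t[0])+(o2+b*t[1]))/2)
    return np.array(out)
def go(P,yaw=None,s=None):
    """tool shift (cm) and yaw turn to reach P with tool x heading yaw (deg, mod 180)"""
    s=s or get_state();R=np.array(s['orientation'])
    d=R.T@(np.array(P)-s['ee_pos'])*100
    w=0
    if yaw is not None:
        t=np.radians(yaw);D=np.array([[np.cos(t),np.sin(t),0],[np.sin(t),-np.cos(t),0],[0,0,-1]]).T
        ws=[cv2.Rodrigues(R.T@(D@np.diag([k,k,1])))[0].ravel() for k in(1,-1)]
        w=min(ws,key=np.linalg.norm); print('full alt',max(ws,key=np.linalg.norm))
    print('shift cm',d,'rot',w,'q7',s['joints'][6],'t',s['time'])
E
python3 - <<'E'
from h import *
c=cam('scene');S=cam('side')
a=[(243,197),(255,240),(292,190),(318,183),(333,227),(267,192),(282,238),(185,204),(390,207)]
b=[(241,245),(301,241),(242,203),(238,181),(295,179),(240,224),(302,219),(241,300),(292,130)]
print(tri(c,a,S,b))
for n,(x,y,w,h) in dict(scene=(225,140,210,130)).items():
    f=cv2.imread(f'pics/{n}0.png')[y:y+h,x:x+w]
    cv2.imwrite('pics/c1.png',cv2.resize(f,None,fx=3.8,fy=3.8,interpolation=cv2.INTER_CUBIC))
E
```

```text
[[ 0.4738 -0.1421  0.0142]
 [ 0.642  -0.1405  0.0144]
 [ 0.4806  0.0126  0.0147]
 [ 0.4712  0.1008  0.0167]
 [ 0.6483  0.0946  0.0172]
 [ 0.4722 -0.0663  0.015 ]
 [ 0.653  -0.0627  0.0152]
 [ 0.4687 -0.3211  0.0216]
 [ 0.6538  0.2611  0.073 ]]
```

View pics/c1.png

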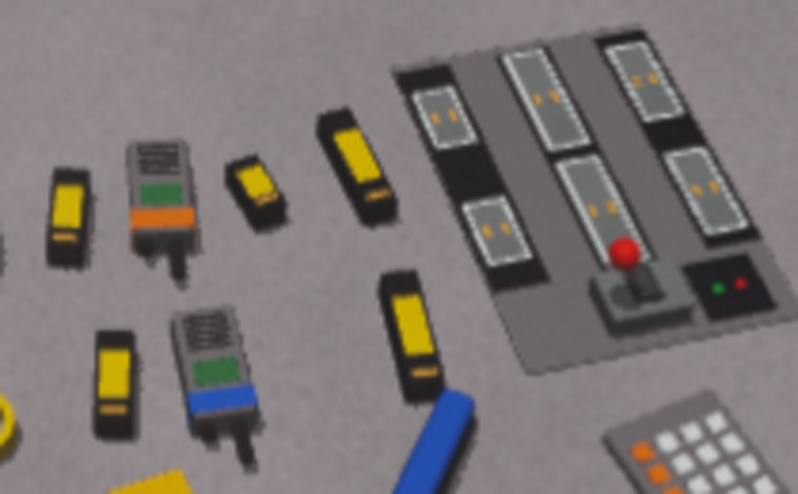

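play_rows(commands=[[[-3.93,-2.69,-0.42,0,0,0,-1],[-3.93,-2.69,-0.42,0,0,0,-1],[-3.93,-2.69,-0.42,0,0,0,-1],[-3.93,-2.69,-0.42,0,0,0,-1],[-3.93,-2.69,-0.42,0,0,0,-1]]])

```text
time: 0.78
ee_pos: [0.3688, 0.3776, 0.2523]
orientation: [[-0.925, 0.38, -0.0], [0.38, 0.925, -0.0], [-0.0, -0.0, -1.0]]
force: [0.7, -0.2, -0.7]
gripper_width: 1.002
grasp_force: 0.0
```

play_rows(commands=[[[-3.93,-2.69,-0.42,0,0,0,-1],[-3.93,-2.69,-0.42,0,0,0,-1],[-3.93,-2.69,-0.42,0,0,0,-1],[-3.93,-2.69,-0.42,0,0,0,-1],[-3.93,-2.69,-0.42,0,0,0,-1]]])

```text
time: 1.4
ee_pos: [0.4994, 0.1786, 0.2733]
orientation: [[-0.925, 0.38, -0.0], [0.38, 0.925, 0.0], [0.0, -0.0, -1.0]]
force: [0.7, 0.2, -0.8]
gripper_width: 0.999
grasp_force: 0.0
```

play_rows(commands=[[[-3.93,-2.69,-0.42,0,0,0,-1],[-3.93,-2.69,-0.42,0,0,-0.128,-1],[0,0,0,0,0,-0.128,-1],[0,0,0,0,0,-0.128,-1],[0,0,0,0,0,0,-1]]])

```text
time: 2.02
ee_pos: [0.5509, 0.1001, 0.2814]
orientation: [[-1.0, 0.007, -0.001], [0.007, 1.0, 0.0], [0.001, 0.0, -1.0]]
force: [-0.2, 1.1, -0.7]
gripper_width: 1.001
grasp_force: 0.0
```

```bash
python3 - <<'E'
from h import *
s=get_state();print(s['ee_pos'],s['joints'],s['qvel'].max() if hasattr(s['qvel'],'max') else s['qvel'],s['time']);print(s['orientation'])
f=grab_frame('wrist');cv2.imwrite('pics/w1.png',f[:,:,::-1])
import pickle;pickle.dump(s,open('w1.pkl','wb'))
E
```

```text
[0.5509 0.1001 0.2814] [ -2.508   31.8594 -20.5511  97.1573  13.302   53.4328  61.3818] 0.8568058490619326 2.025
[[-1.      0.0074 -0.0008]
 [ 0.0074  1.      0.0003]
 [ 0.0008  0.0003 -1.    ]]
```

View pics/w1.png

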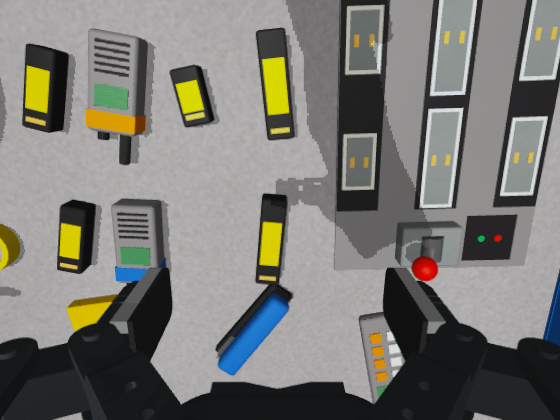

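play_rows(commands=[[[-1.3,4,0,0,0,0,-1],[-1.7,5,0,0,0,0,-1],[-1.5,4.5,0,0,0,0,-1],[-0.5,1.5,0,0,0,0,-1],[0,0,0,0,0,0,-1]]])

```text
time: 2.7
ee_pos: [0.6015, 0.2509, 0.2812]
orientation: [[-1.0, 0.005, -0.001], [0.005, 1.0, -0.0], [0.001, -0.0, -1.0]]
force: [-0.4, -0.3, 0.3]
gripper_width: 1.001
grasp_force: 0.0
```

```bash
cat >> h.py <<'E'
import pickle
def snap(n):
    s=get_state();f=grab_frame('wrist')[:,:,::-1].copy();cv2.imwrite(f'pics/{n}.png',f);pickle.dump(s,open(n+'.pkl','wb'));return s,f
def load(n): 
    s=pickle.load(open(n+'.pkl','rb'));return cam('wrist',s),cv2.imread(f'pics/{n}.png')
def yellow(f):
    h=cv2.cvtColor(f,cv2.COLOR_BGR2HSV);m=cv2.inRange(h,(24,150,120),(34,255,255))
    out=[]
    for c in cv2.findContours(m,cv2.RETR_EXTERNAL,cv2.CHAIN_APPROX_NONE)[0]:
        if cv2.contourArea(c)>200:
            M=cv2.moments(c);out.append((M['m10']/M['m00'],M['m01']/M['m00'],cv2.contourArea(c),c))
    return out
E
python3 - <<'E'
from h import *
s,f=snap('w2');print(s['ee_pos'])
K,d,W=cam('wrist',s)
cv2.imwrite('pics/c2.png',cv2.resize(f[0:300,120:520],None,fx=2,fy=2,interpolation=cv2.INTER_CUBIC))
E
```

```text
[0.6015 0.2509 0.2812]
```

play_rows(commands=[[[0.4,-6,0,0,0,0,-1],[0.4,-6,0,0,0,0,-1],[0.4,-6,0,0,0,0,-1],[0.4,-6,0,0,0,0,-1],[0.4,-6,0,0,0,0,-1]]])

```text
time: 3.38
ee_pos: [0.5786, -0.0544, 0.282]
orientation: [[-1.0, 0.01, -0.0], [0.01, 1.0, -0.002], [0.0, -0.002, -1.0]]
force: [1.2, -0.3, 0.8]
gripper_width: 1.003
grasp_force: 0.0
```

play_rows(commands=[[[0,-6,0,0,0,0,-1],[0,-5,0,0,0,0,-1],[0,-3.5,0,0,0,0,-1],[0,-0.5,0,0,0,0,-1],[0,0,0,0,0,0,-1]]])

```text
time: 4.0
ee_pos: [0.5784, -0.2002, 0.2818]
orientation: [[-1.0, 0.008, -0.001], [0.008, 1.0, 0.0], [0.001, 0.0, -1.0]]
force: [0.0, 1.2, 0.9]
gripper_width: 1.004
grasp_force: 0.0
```

```bash
python3 - <<'E'
from h import *
s,f=snap('w3');print(s['ee_pos'],s['joints'])
for n in('w1','w3'):
    print(n,[tuple(np.round(y[:3],1)) for y in yellow(load(n)[1])])
E
```

```text
[ 0.5784 -0.2002  0.2818] [ 26.435   36.1736 -20.8207  88.0813  14.2465  58.407   91.3564]
w1 [(np.float64(86.3), np.float64(313.9), np.float64(697.0)), (np.float64(69.7), np.float64(240.7), np.float64(624.5)), (np.float64(270.1), np.float64(243.5), np.float64(791.0)), (np.float64(189.3), np.float64(96.4), np.float64(635.5)), (np.float64(36.8), np.float64(88.8), np.float64(927.0)), (np.float64(275.4), np.float64(85.4), np.float64(1180.5))]
w3 [(np.float64(327.7), np.float64(302.7), np.float64(1783.5)), (np.float64(233.2), np.float64(226.1), np.float64(1758.0)), (np.float64(326.3), np.float64(217.0), np.float64(611.5)), (np.float64(531.6), np.float64(219.6), np.float64(844.5)), (np.float64(483.1), np.float64(65.1), np.float64(669.0)), (np.float64(329.0), np.float64(59.0), np.float64(933.5))]
```

View pics/c2.png

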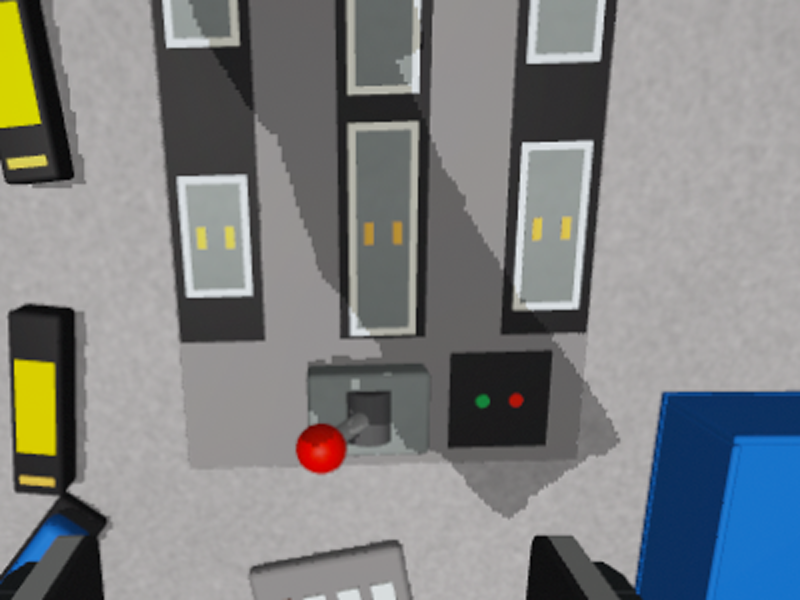

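View pics/w3.png

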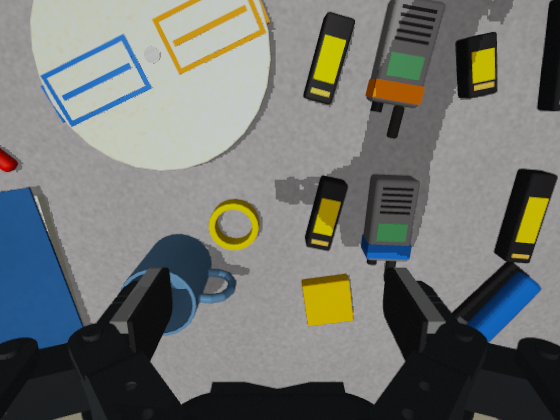

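```bash
cat >> h.py <<'E'
def label_pose(c,con,z=0.028):
    P=onz(c,con[:,0,:],z)[:,:2].astype(np.float32)*1000
    (cx,cy),(w,h),a=cv2.minAreaRect(P)
    if w<h:a+=90;w,h=h,w
    return cx,cy,(a+90)%180-90,w,h
E
python3 - <<'E'
from h import *
c1,f1=load('w1');c2,f2=load('w2');c3,f3=load('w3')
Y1=yellow(f1);Y3=yellow(f3)
for a in Y1:
    p=onz(c1,[a[:2]],.028)[0]
    for b in Y3:
        q=onz(c3,[b[:2]],.028)[0]
        if np.linalg.norm(p-q)<.015:
            print('tri',tri(c1,[a[:2]],c3,[b[:2]])[0],'w1',np.round(label_pose(c1,a[3]),1),'w3',np.round(label_pose(c3,b[3]),1))
for a in Y1:print(np.round(label_pose(c1,a[3]),1))
o=np.array([120,0])
A={'s2':[(177,178),(246,175),(252,295),(186,298)],'l2':[(347,123),(419,121),(415,335),(350,336)],'m2':[(522,143),(593,141),(580,308),(513,309)]}
B={'s2':[(342,136),(377,134),(376,188),(342,190)],'l2':[(428,109),(463,107),(455,207),(421,207)],'m2':[(510,118),(547,116),(535,198),(501,198)]}
for k in A:
    a=np.array(A[k])/2+o;b=np.array(B[k],float)
    t=tri(c2,a,c1,b);print(k,'tri centre',t.mean(0))
    for c,p in((c2,a),(c1,b)):
        q=onz(c,p,.005);e=q[2:].mean(0)-q[:2].mean(0) ;d=(q[2]-q[1]+q[3]-q[0])
        print('  ',q.mean(0),'ang',np.degrees(np.arctan2(d[1],d[0])),'len',np.linalg.norm(d)/2)
# turntable: w3 readings
bl=[(42,77),(122,36),(150,85),(70,124)];og=[(154,20),(250,-20),(265,33),(180,72)]
q=onz(c3,bl,.028);print('blue',q,q.mean(0))
print('axis',onz(c3,[(153,55)],.028))
cv2.imwrite('pics/c3.png',cv2.resize(f3[0:180,30:290],None,fx=3,fy=3,interpolation=cv2.INTER_CUBIC))
E
```

```text
tri [ 0.749  -0.1404  0.0321] w1 [ 747.2 -134.2  -80.9   57.9   35.4] w3 [ 759.6 -139.     8.2   57.8   57.7]
tri [ 0.6451 -0.1445  0.028 ] w1 [ 645.3 -144.5  -12.8   43.4   22.9] w3 [ 645.6 -144.6  -12.3   42.7   22.4]
tri [0.6498 0.0904 0.029 ] w1 [651.   90.4  -5.5  56.2  23.1] w3 [650.8  91.   -5.4  55.5  22.7]
tri [0.4829 0.0084 0.0285] w1 [483.2   8.3  10.7  30.8  23. ] w3 [483.    8.4  10.1  30.6  21.9]
tri [ 0.4752 -0.1475  0.0281] w1 [ 475.7 -147.6  -14.4   43.1   22.8] w3 [ 475.6 -147.7  -14.9   42.7   22.3]
[ 747.2 -134.2  -80.9   57.9   35.4]
[ 645.3 -144.5  -12.8   43.4   22.9]
[651.   90.4  -5.5  56.2  23.1]
[483.2   8.3  10.7  30.8  23. ]
[ 475.7 -147.6  -14.4   43.1   22.8]
[473.6  98.2   5.5  55.8  22.9]
s2 tri centre [0.5585 0.1947 0.0062]
   [0.5588 0.1946 0.005 ] ang 1.0042899843533555 len 0.06583637863075636
   [0.5588 0.1951 0.005 ] ang 2.990471030749435 len 0.06387662425476075
l2 tri centre [0.5553 0.2885 0.008 ]
   [0.5567 0.2887 0.005 ] ang 1.2621046460753524 len 0.11653667707520653
   [0.556  0.2901 0.005 ] ang 3.171031079947662 len 0.1160272619531354
m2 tri centre [0.5543 0.3822 0.0065]
   [0.5544 0.3831 0.005 ] ang 1.6168687076682569 len 0.09040995552375874
   [0.5561 0.3832 0.005 ] ang 4.025099048736463 len 0.09455233543489978
blue [[ 0.4913 -0.4405  0.028 ]
 [ 0.453  -0.354   0.028 ]
 [ 0.4991 -0.3317  0.028 ]
 [ 0.5383 -0.4208  0.028 ]] [ 0.4954 -0.3867  0.028 ]
axis [[ 0.4705 -0.3254  0.028 ]]
```

View pics/c3.png

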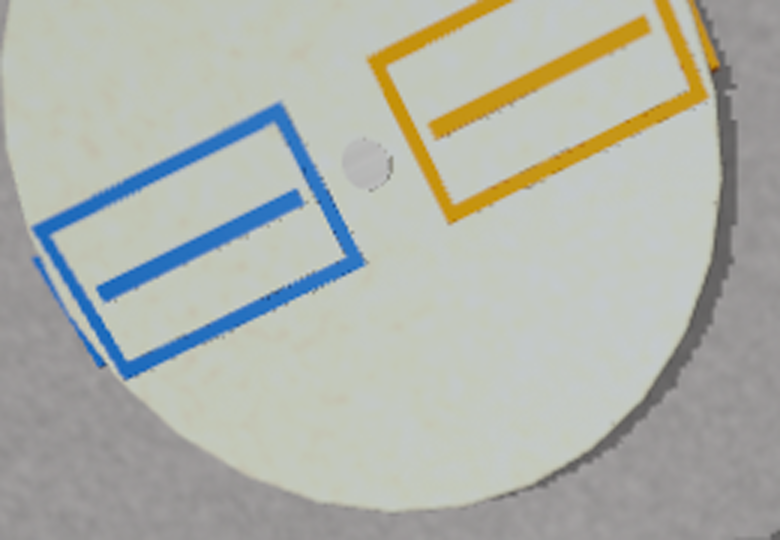

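```bash
python3 - <<'E'
from h import *
from scipy.optimize import least_squares
c1,f1=load('w1');c2,f2=load('w2');c3,f3=load('w3')
o=np.array([120,0])
A={'s2':[(177,178),(246,175),(252,295),(186,298)],'l2':[(347,123),(419,121),(415,335),(350,336)],'m2':[(522,143),(593,141),(580,308),(513,309)]}
B={'s1':[(346,6),(383,5),(382,73),(346,75)],'s2':[(342,136),(377,134),(376,188),(342,190)],'l2':[(428,109),(463,107),(455,207),(421,207)],'m2':[(510,118),(547,116),(535,198),(501,198)]}
L={'s':66,'m':91,'l':116};ry={'s':-94,'l':0,'m':94};rx={'1':-65,'2':65}
def model(p,k):
    l=L[k[0]]/2
    P=np.array([[rx[k[1]]-l,ry[k[0]]-19],[rx[k[1]]-l,ry[k[0]]+19],[rx[k[1]]+l,ry[k[0]]+19],[rx[k[1]]+l,ry[k[0]]-19]])/1000
    t=p[2];R=np.array([[np.cos(t),-np.sin(t)],[np.sin(t),np.cos(t)]])
    return np.c_[P@R.T+p[:2],np.full(4,.005)]
def res(p):
    r=[(proj(c2,model(p,k))-(np.array(v)/2+o)).ravel() for k,v in A.items()]
    r+=[(proj(c1,model(p,k))-np.array(v)).ravel() for k,v in B.items()]
    return np.concatenate(r)
S=least_squares(res,[.49,.29,0],loss='soft_l1');print(S.x,np.degrees(S.x[2]),np.sqrt((S.fun**2).mean()))
for k in('s1','s2','m1','m2','l1','l2'):print(k,model(S.x,k).mean(0))
g=lambda p:onz(c3,np.array(p)/3+[30,0],.028)[:,:2]
bl=g([(35,228),(280,103),(363,262),(125,378)]);print('blue c',bl.mean(0))
l=g([(100,294),(301,196),(432,131),(648,22)]);print(l,'bluec',l[:2].mean(0),'axis',g([(367,163)]))
for d in(l[3]-l[0],l[1]-l[0],l[3]-l[2],bl[1]-bl[0],bl[2]-bl[3]):print(np.degrees(np.arctan2(d[1],d[0])))
go((.6454,-.1445,.15),-12.5)
E
```

```text
[0.4916 0.2873 0.0243] 1.3915067349177745 1.1041274432945534
s1 [0.4289 0.1918 0.005 ]
s2 [0.5588 0.1949 0.005 ]
m1 [0.4243 0.3797 0.005 ]
m2 [0.5543 0.3829 0.005 ]
l1 [0.4266 0.2857 0.005 ]
l2 [0.5566 0.2889 0.005 ]
blue c [ 0.4959 -0.3859]
[[ 0.5118 -0.4228]
 [ 0.4802 -0.3494]
 [ 0.4601 -0.3032]
 [ 0.428  -0.2301]] bluec [ 0.496  -0.3861] axis [[ 0.4699 -0.326 ]]
113.5098409974918
113.33647806976266
113.67931753387698
113.76024640982736
113.77796883131047
full alt [ 0.0004  0.0013 -2.9288]
shift cm [-6.6295  5.4568 13.1904] rot [ 0.0009 -0.0003  0.2128] q7 91.35584634116634 t 4.05
```

play_rows(commands=[[[-2.21,1.82,4.4,0,0,0,-0.3],[-2.21,1.82,4.4,0,0,0,-0.3],[-2.21,1.82,4.4,0,0,0.1064,-0.3],[0,0,0,0,0,0.1064,-0.3],[0,0,0,0,0,0,-0.3]]])

```text
time: 4.68
ee_pos: [0.646, -0.1432, 0.1493]
orientation: [[-0.977, 0.213, -0.001], [0.213, 0.977, 0.001], [0.001, 0.001, -1.0]]
force: [-0.3, 0.4, 0.6]
gripper_width: 0.648
grasp_force: 0.0
```

```bash
cat >> h.py <<'E'
def find(n,near,z=.028):
    s,f=snap(n);c=cam('wrist',s)
    L=[label_pose(c,y[3],z) for y in yellow(f)]
    L=[l for l in L if np.hypot(l[0]-near[0],l[1]-near[1])<60]
    for l in L:print('label',np.round(l,1))
    return s,min(L,key=lambda l:np.hypot(l[0]-near[0],l[1]-near[1]))
E
python3 - <<'E'
from h import *
s,l=find('p1',(645,-144.5));go((l[0]/1e3,l[1]/1e3,.004),l[2],s);print(s['gripper_width'])
E
```

```text
label [ 645.3 -144.4  -12.3   42.3   22.6]
full alt [-0.0016 -0.001   3.1415]
shift cm [ 0.0251 -0.1492 14.533 ] rot [ 0.0006 -0.001  -0.0001] q7 73.76370705572862 t 4.675
0.6482892214503226
```

View pics/p1.png

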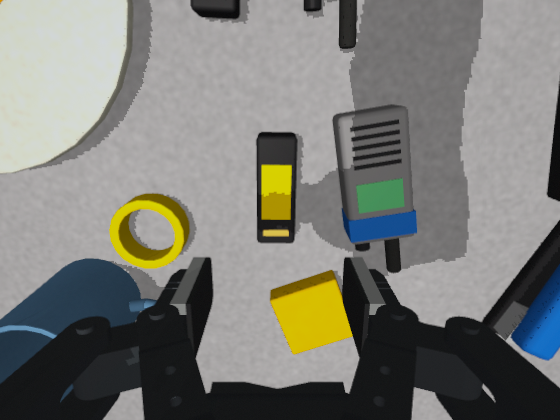

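play_rows(commands=[[[0,-0.15,5,0,0,0,-0.3],[0,0,5,0,0,0,-0.3],[0,0,3.5,0,0,0,-0.3],[0,0,1.0,0,0,0,-0.3],[0,0,0,0,0,0,1]]])

```text
time: 5.35
ee_pos: [0.6461, -0.1471, 0.0055]
orientation: [[-0.976, 0.216, 0.001], [0.216, 0.976, 0.0], [-0.001, 0.0, -1.0]]
force: [0.1, 0.1, 0.1]
gripper_width: 0.451
grasp_force: 0.0
```

play_rows(commands=[[[0,0,0,0,0,0,1],[0,0,0,0,0,0,1],[0,0,0,0,0,0,1],[0,0,-2,0,0,0,1],[0,0,-4,0,0,0,1]]])

```text
time: 5.98
ee_pos: [0.6441, -0.147, 0.0648]
orientation: [[-0.976, 0.217, -0.003], [0.217, 0.976, 0.0], [0.003, -0.0, -1.0]]
force: [0.8, -0.2, -0.4]
gripper_width: 0.335
grasp_force: 61.3
```

```bash
python3 - <<'E'
from h import *
s=get_state();print(s['gripper_width'],s['grasp_force'],s['ee_pos'],s['joints'])
go((.5543,.3829,.13),None,s);print(s['orientation'])
E
```

```text
0.3351704266335332 61.25871419906616 [ 0.6441 -0.147   0.0648] [ 15.5393  54.4844 -12.8215  89.2618  16.9285  38.371   72.0386]
shift cm [20.2702 49.7804 -6.47  ] rot 0 q7 72.03863568764835 t 5.975
[[-0.9762  0.2166 -0.0034]
 [ 0.2166  0.9763  0.0004]
 [ 0.0034 -0.0004 -1.    ]]
```

play_rows(commands=[[[2.25,5.53,-0.72,0,0,0,1],[2.25,5.53,-0.72,0,0,0,1],[2.25,5.53,-0.72,0,0,0,1],[2.25,5.53,-0.72,0,0,0,1],[2.25,5.53,-0.72,0,0,0,1]]])

```text
time: 6.6
ee_pos: [0.5956, 0.1492, 0.1023]
orientation: [[-0.976, 0.217, 0.001], [0.217, 0.976, 0.001], [-0.001, 0.001, -1.0]]
force: [0.8, 0.7, -1.8]
gripper_width: 0.34
grasp_force: 61.3
```

play_rows(commands=[[[2.25,5.53,-0.72,0,0,0,1],[2.25,5.53,-0.72,0,0,0,1],[2.25,5.53,-0.72,0,0,-0.12,1],[1.6,5.8,-0.72,0,0,-0.12,1],[0,0,0,0,0,0,1]]])

```text
time: 7.22
ee_pos: [0.552, 0.3925, 0.1317]
orientation: [[-0.999, -0.032, -0.0], [-0.032, 0.999, 0.009], [0.0, 0.009, -1.0]]
force: [-0.7, -1.1, -2.1]
gripper_width: 0.335
grasp_force: 61.3
```

```bash
python3 - <<'E'
from h import *
s,f=snap('h1');c=cam('wrist',s);print(s['gripper_width'],s['grasp_force'],s['ee_pos'])
for y in yellow(f):
    l=label_pose(c,y[3],s['ee_pos'][2]+.0225);print(np.round(l,1))
go((.5543,.3829,.010),181.4,s)
E
```

```text
0.3350024891842304 61.31554841995239 [0.552  0.3925 0.1317]
[549.4 391.4   1.8  42.5  22.1]
full alt [ 0.0001  0.0144 -3.1341]
shift cm [-0.2    -1.0751 12.1627] rot [ 0.0092 -0.0001  0.0074] q7 42.74558369785867 t 7.225
```

View pics/h1.png

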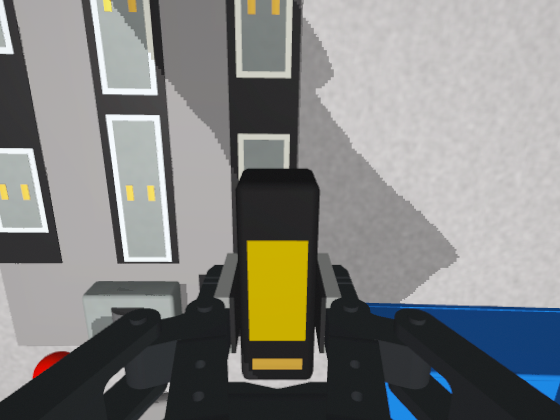

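play_rows(commands=[[[-0.27,-1.08,2,0.009,0,0.0074,1],[0,0,4,0,0,0,1],[0,0,4,0,0,0,1],[0,0,1.6,0,0,0,1],[0,0,0.6,0,0,0,1]]])

```text
time: 7.9
ee_pos: [0.5574, 0.3661, 0.0102]
orientation: [[-1.0, -0.01, -0.005], [-0.01, 1.0, -0.018], [0.005, -0.018, -1.0]]
force: [-17.0, -13.0, 55.3]
gripper_width: 0.339
grasp_force: 69.3
```

play_rows(commands=[[[0,0,0,0,0,0,1],[0,0,0,0,0,0,-0.25],[0,0,0,0,0,0,-0.25],[0,0,-1,0,0,0,-0.25],[0,0,-4,0,0,0,-0.25]]])

```text
time: 8.52
ee_pos: [0.5571, 0.3707, 0.0561]
orientation: [[-1.0, -0.014, -0.004], [-0.014, 1.0, -0.012], [0.004, -0.012, -1.0]]
force: [0.5, 0.2, 0.5]
gripper_width: 0.625
grasp_force: 0.0
```

play_rows(commands=[[[0,0,-4,0,0,0,-0.3],[0,0,-4,0,0,0,-0.3],[0,0,-2,0,0,0,-0.3],[0,0,0,0,0,0,-0.3],[0,0,0,0,0,0,-0.3]]])

```text
time: 9.15
ee_pos: [0.558, 0.3723, 0.1566]
orientation: [[-1.0, -0.014, -0.001], [-0.014, 1.0, -0.01], [0.001, -0.01, -1.0]]
force: [0.3, -1.3, -0.5]
gripper_width: 0.647
grasp_force: 0.0
```

```bash
python3 - <<'E'
from h import *
s,l=find('d1',(554,383),.0325);print(s['ee_pos'])
f=cv2.imread('pics/d1.png');cv2.imwrite('pics/d1c.png',f[:,60:460])
go((.4736,.0982,.15),5.5,s)
E
```

```text
label [556.  365.9   1.   42.6  22.3]
[0.558  0.3723 0.1566]
full alt [-0.0025  0.0152  3.0596]
shift cm [  8.8252 -27.283    0.942 ] rot [-0.01   -0.0016 -0.0819] q7 43.24950518222415 t 9.15
```

View pics/d1c.png

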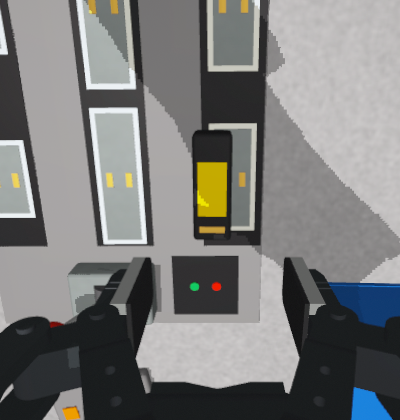

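```bash
python3 - <<'E'
from h import *
go((.556,.3659,.011),181)
E
```

```text
full alt [-0.003   0.0165  3.1382]
shift cm [ 0.1647 -0.4715 14.5209] rot [-0.0105 -0.0019 -0.0034] q7 43.250726365034616 t 9.2
```

play_rows(commands=[[[0.16,-0.47,4,-0.0105,-0.0019,0,-0.25],[0,0,5,0,0,0,-0.25],[0,0,4,0,0,0,-0.25],[0,0,1.5,0,0,0,-0.25],[0,0,0,0,0,0,-0.25]]])

```text
time: 9.82
ee_pos: [0.5565, 0.3675, 0.0114]
orientation: [[-1.0, -0.014, 0.0], [-0.014, 1.0, 0.0], [-0.0, 0.0, -1.0]]
force: [-0.5, -0.2, 0.0]
gripper_width: 0.623
grasp_force: 0.0
```

play_rows(commands=[[[0,0,0,0,0,0,1],[0,0,0,0,0,0,1],[0,0,0,0,0,0,1],[0,0,-0.5,0,0,0,1],[0,0,-1.0,0,0,0,1]]])

```text
time: 10.45
ee_pos: [0.5567, 0.3675, 0.0276]
orientation: [[-1.0, -0.014, 0.001], [-0.014, 1.0, 0.001], [-0.001, 0.001, -1.0]]
force: [-0.1, 0.2, -3.0]
gripper_width: 0.335
grasp_force: 60.2
```

play_rows(commands=[[[0.17,0.8,0,0,0,0,1],[0,0.9,0,0,0,0,1],[0,0,0,0,0,0,1],[0,0,0,0,0,0,1],[0,0,0,0,0,0,1]]])

```text
time: 11.08
ee_pos: [0.5553, 0.3843, 0.0273]
orientation: [[-1.0, -0.014, 0.002], [-0.014, 1.0, 0.001], [-0.002, 0.001, -1.0]]
force: [0.6, -0.0, -0.8]
gripper_width: 0.335
grasp_force: 60.2
```

```bash
python3 - <<'E'
from h import *
s,f=snap('h2');c=cam('wrist',s);print(s['gripper_width'],s['ee_pos'],np.abs(s['qvel']).max(),s['orientation'])
for dz in(.018,.0225):
  for y in yellow(f):
    print(dz,np.round(label_pose(c,y[3],s['ee_pos'][2]+dz),1))
go((.5543,.3829,.0115),181.4,s)
E
```

```text
0.3353752018218363 [0.5553 0.3843 0.0273] 0.22598131383697942 [[-0.9999 -0.0137  0.0017]
 [-0.0137  0.9999  0.0008]
 [-0.0017  0.0008 -1.    ]]
0.018 [552.4 383.4   0.9  42.2  22.3]
0.0225 [549.8 383.3   0.9  40.7  21.5]
full alt [ 0.0026 -0.0012  3.1308]
shift cm [ 0.1016 -0.1385  1.5799] rot [ 0.0008  0.0017 -0.0108] q7 40.651381867584334 t 11.075
```

play_rows(commands=[[[0.05,-0.05,0.6,0,0,-0.0108,1],[0,0,0.6,0,0,0,1],[0,0,0.35,0,0,0,1],[0,0,0,0,0,0,1],[0,0,0,0,0,0,-0.25]]])

```text
time: 11.75
ee_pos: [0.5551, 0.3847, 0.0128]
orientation: [[-1.0, -0.025, 0.003], [-0.025, 1.0, 0.002], [-0.003, 0.002, -1.0]]
force: [-0.8, -0.7, -0.1]
gripper_width: 0.537
grasp_force: 0.0
```

play_rows(commands=[[[0,0,0,0,0,0,-0.25],[0,0,0,0,0,0,-0.25],[0,0,-2,0,0,0,-0.25],[0,0,-5,0,0,0,-0.25],[0,0,-5,0,0,0,-0.25]]])

```text
time: 12.38
ee_pos: [0.5546, 0.3843, 0.1344]
orientation: [[-1.0, -0.025, 0.002], [-0.025, 1.0, 0.002], [-0.002, 0.002, -1.0]]
force: [0.3, -0.4, -0.2]
gripper_width: 0.624
grasp_force: 0.0
```

play_rows(commands=[[[0,0,-2,0,0,0,-0.3],[0,0,-1,0,0,0,-0.3],[0,0,0,0,0,0,-0.3],[0,0,0,0,0,0,-0.3],[0,0,0,0,0,0,-0.3]]])

```text
time: 13.0
ee_pos: [0.5539, 0.3837, 0.1608]
orientation: [[-1.0, -0.025, 0.0], [-0.025, 1.0, 0.0], [-0.0, 0.0, -1.0]]
force: [-0.1, -0.2, 0.0]
gripper_width: 0.651
grasp_force: 0.0
```

```bash
python3 - <<'E'
from h import *
s,l=find('d2',(554,383),.0325);print(s['ee_pos'],np.abs(s['qvel']).max())
f=cv2.imread('pics/d2.png')
# dark/white profile around pack: print crop
cv2.imwrite('pics/d2c.png',cv2.resize(f[80:280,120:400],None,fx=2.8,fy=2.8,interpolation=cv2.INTER_CUBIC))
go((.4736,.0982,.15),185.5,s)
E
```

```text
label [552.2 383.2   2.2  41.8  22.2]
[0.5539 0.3837 0.1608] 0.28705217861523163
full alt [ 0.0001 -0.0002  3.0705]
shift cm [  8.7385 -28.3401   1.0732] rot [ 0.0001  0.0001 -0.0711] q7 43.16381909826478 t 13.0
```

View pics/d2c.png

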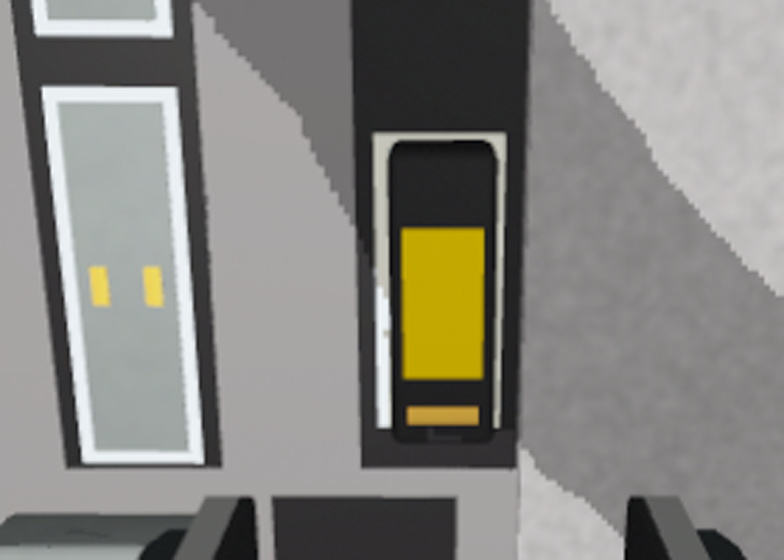

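play_rows(commands=[[[1.46,-4.72,0.18,0,0,0,-0.3],[1.46,-4.72,0.18,0,0,0,-0.3],[1.46,-4.72,0.18,0,0,0,-0.3],[1.46,-4.72,0.18,0,0,0,-0.3],[1.46,-4.72,0.18,0,0,0,-0.3]]])

```text
time: 13.68
ee_pos: [0.4869, 0.145, 0.1523]
orientation: [[-1.0, -0.025, 0.002], [-0.025, 1.0, 0.002], [-0.002, 0.001, -1.0]]
force: [0.8, -0.9, -0.2]
gripper_width: 0.648
grasp_force: 0.0
```

play_rows(commands=[[[0.96,-3.2,0.18,0,0,0,-0.3],[0.5,-1.5,0,0,0,-0.0711,-0.3],[0,0,0,0,0,0,-0.3],[0,0,0,0,0,0,-0.3],[0,0,0,0,0,0,-0.3]]])

```text
time: 14.3
ee_pos: [0.4743, 0.1004, 0.1506]
orientation: [[-0.995, -0.097, 0.002], [-0.097, 0.995, 0.002], [-0.003, 0.002, -1.0]]
force: [0.3, 0.4, -0.5]
gripper_width: 0.652
grasp_force: 0.0
```

```bash
python3 - <<'E'
from h import *
s,l=find('p2',(474,98));print(s['ee_pos'],np.abs(s['qvel']).max());go((l[0]/1e3,l[1]/1e3,.004),l[2],s)
E
```

```text
label [473.5  98.2   5.6  55.   22.8]
[0.4743 0.1004 0.1506] 0.23699981851414853
full alt [ 0.0042 -0.0035  3.1414]
shift cm [ 0.1413 -0.249  14.6619] rot [ 0.0022  0.0027 -0.0001] q7 59.22789668690912 t 14.3
```

play_rows(commands=[[[0.1,-0.2,5,0,0,0,-0.3],[0,0,5,0,0,0,-0.3],[0,0,3.6,0,0,0,-0.3],[0,0,1.0,0,0,0,-0.3],[0,0,0,0,0,0,-0.3]]])

```text
time: 14.98
ee_pos: [0.4735, 0.0976, 0.0047]
orientation: [[-0.995, -0.096, 0.002], [-0.096, 0.995, 0.002], [-0.002, 0.001, -1.0]]
force: [-0.3, 0.4, 0.0]
gripper_width: 0.651
grasp_force: 0.0
```

play_rows(commands=[[[0,0,0,0,0,0,1],[0,0,0,0,0,0,1],[0,0,0,0,0,0,1],[0,0,-2,0,0,0,1],[0,0,-4,0,0,0,1]]])

```text
time: 15.6
ee_pos: [0.4727, 0.0969, 0.0652]
orientation: [[-0.995, -0.096, 0.0], [-0.096, 0.995, 0.001], [-0.0, 0.001, -1.0]]
force: [0.6, 0.8, -2.7]
gripper_width: 0.335
grasp_force: 59.6
```

```bash
python3 - <<'E'
from h import *
s=get_state();print(s['gripper_width'],s['grasp_force'])
go((.5571,.2894,.08),181.4,s)
E
```

```text
0.3348386088474892 59.55783784389496
full alt [-0.0006  0.0013 -3.0699]
shift cm [-10.2448  18.3518  -1.465 ] rot [0.0008 0.0004 0.0717] q7 54.81731560640128 t 15.6
```

play_rows(commands=[[[-1.7,3.05,-0.3,0,0,0,1],[-2.5,4.6,-0.4,0,0,0,1],[-2.5,4.6,-0.4,0,0,0,1],[-2.2,3.8,-0.3,0,0,0,1],[-1.35,2.25,-0.1,0,0,0.0717,1]]])

```text
time: 16.23
ee_pos: [0.5585, 0.2921, 0.0814]
orientation: [[-1.0, -0.024, 0.004], [-0.024, 1.0, 0.005], [-0.004, 0.005, -1.0]]
force: [-0.2, -0.4, -0.6]
gripper_width: 0.336
grasp_force: 59.7
```

play_rows(commands=[[[0,0,0,0,0,0,1],[0,0,0,0,0,0,1],[0,0,2,0,0,0,1],[0,0,2,0,0,0,1],[0,0,0,0,0,0,1]]])

```text
time: 16.85
ee_pos: [0.5559, 0.2875, 0.0373]
orientation: [[-1.0, -0.024, -0.003], [-0.024, 1.0, -0.002], [0.003, -0.001, -1.0]]
force: [-0.0, 0.4, -2.4]
gripper_width: 0.337
grasp_force: 59.6
```

```bash
python3 - <<'E'
from h import *
s=get_state();print(s['ee_pos'],s['gripper_width'],np.abs(s['qvel']).max())
go((.5566,.2887,.0115),181.4,s)
E
```

```text
[0.5559 0.2875 0.0373] 0.33732926714365447 1.962979624815142
full alt [-0.0045  0.0023  3.1412]
shift cm [-0.08    0.1223  2.5796] rot [-0.0015 -0.0029 -0.0004] q7 45.820062009097164 t 16.85
```

play_rows(commands=[[[-0.03,0.03,1,0,0,0,1],[0,0,1,0,0,0,1],[0,0,0.5,0,0,0,1],[0,0,0,0,0,0,1],[0,0,0,0,0,0,1]]])

```text
time: 17.48
ee_pos: [0.5585, 0.2896, 0.0154]
orientation: [[-1.0, -0.024, 0.002], [-0.024, 1.0, 0.002], [-0.002, 0.002, -1.0]]
force: [0.1, -0.1, -1.0]
gripper_width: 0.337
grasp_force: 59.6
```

play_rows(commands=[[[0,0,0,0,0,0,-0.25],[0,0,0,0,0,0,-0.25],[0,0,0,0,0,0,-0.25],[0,0,-2,0,0,0,-0.25],[0,0,-5,0,0,0,-0.25]]])

```text
time: 18.1
ee_pos: [0.5567, 0.2886, 0.085]
orientation: [[-1.0, -0.025, -0.002], [-0.025, 1.0, -0.001], [0.002, -0.001, -1.0]]
force: [-0.2, -0.1, 0.5]
gripper_width: 0.625
grasp_force: 0.0
```

play_rows(commands=[[[0,0,-5,0,0,0,-0.3],[0,0,-2,0,0,0,-0.3],[0,0,0,0,0,0,-0.3],[0,0,0,0,0,0,-0.3],[0,0,0,0,0,0,-0.3]]])

```text
time: 18.73
ee_pos: [0.5571, 0.2887, 0.1538]
orientation: [[-1.0, -0.024, -0.0], [-0.024, 1.0, 0.0], [0.0, 0.0, -1.0]]
force: [0.4, 0.3, -0.2]
gripper_width: 0.65
grasp_force: 0.0
```

```bash
python3 - <<'E'
from h import *
s,l=find('d3',(556.6,288.9),.0325);print(s['ee_pos'])
go((.651,.0906,.15),-5.5,s)
E
```

```text
label [557.8 288.7   1.4  55.   22.7]
[0.5571 0.2887 0.1538]
full alt [ 0.0005  0.0002 -3.0212]
shift cm [ -8.9019 -20.0371   0.3754] rot [ 0.0002 -0.0003  0.1204] q7 48.09609477307134 t 18.725
```

play_rows(commands=[[[-1.9,-4.3,0.1,0,0,0,-0.3],[-2.2,-5.0,0.1,0,0,0,-0.3],[-2.2,-5.0,0.1,0,0,0,-0.3],[-1.7,-3.8,0,0,0,0,-0.3],[-0.9,-1.94,0,0,0,0.1204,-0.3]]])

```text
time: 19.4
ee_pos: [0.6523, 0.0868, 0.1507]
orientation: [[-0.995, 0.103, 0.0], [0.103, 0.995, -0.0], [-0.001, -0.0, -1.0]]
force: [-0.4, 0.4, -1.2]
gripper_width: 0.651
grasp_force: 0.0
```

play_rows(commands=[[[0,0,0,0,0,0,-0.3],[0,0,0,0,0,0,-0.3],[0,0,0,0,0,0,-0.3],[0,0,0,0,0,0,-0.3],[0,0,0,0,0,0,-0.3]]])

```text
time: 20.02
ee_pos: [0.6516, 0.0917, 0.1521]
orientation: [[-0.995, 0.095, 0.002], [0.095, 0.995, 0.002], [-0.002, 0.002, -1.0]]
force: [1.2, 0.6, 0.5]
gripper_width: 0.65
grasp_force: 0.0
```

```bash
python3 - <<'E'
from h import *
s,l=find('p3',(651,90));print(s['ee_pos'],np.abs(s['qvel']).max());go((l[0]/1e3,l[1]/1e3,.004),l[2],s)
E
```

```text
label [650.9  90.4  -5.4  55.3  22.8]
[0.6516 0.0917 0.1521] 0.15843010236650676
full alt [ 0.0028 -0.003   3.1415]
shift cm [ 0.0844 -0.1579 14.8071] rot [ 0.0019  0.0018 -0.0001] q7 61.40393819179952 t 20.025
```

play_rows(commands=[[[0.08,-0.15,5,0,0,0,-0.3],[0,0,5,0,0,0,-0.3],[0,0,3.7,0,0,0,-0.3],[0,0,1.05,0,0,0,-0.3],[0,0,0,0,0,0,-0.3]]])

```text
time: 20.7
ee_pos: [0.6513, 0.09, 0.0047]
orientation: [[-0.995, 0.096, 0.002], [0.096, 0.995, 0.002], [-0.002, 0.002, -1.0]]
force: [0.2, 0.2, -0.0]
gripper_width: 0.649
grasp_force: 0.0
```

play_rows(commands=[[[0,0,0,0,0,0,1],[0,0,0,0,0,0,1],[0,0,0,0,0,0,1],[0,0,-2,0,0,0,1],[0,0,-4,0,0,0,1]]])

```text
time: 21.32
ee_pos: [0.6495, 0.0894, 0.0647]
orientation: [[-0.995, 0.096, -0.001], [0.096, 0.995, 0.001], [0.002, 0.001, -1.0]]
force: [-0.3, -0.1, -1.2]
gripper_width: 0.335
grasp_force: 60.2
```

```bash
python3 - <<'E'
from h import *
s=get_state();print(s['gripper_width'],s['grasp_force'])
go((.4266,.2857,.08),181.4,s)
E
```

```text
0.3345556139339685 60.16748785972595
full alt [-0.0023 -0.001   3.0212]
shift cm [24.0736 17.4006 -1.4836] rot [ 0.0007 -0.0015 -0.1204] q7 59.732775529810546 t 21.325
```

play_rows(commands=[[[2.9,2.05,-0.3,0,0,0,1],[4.6,3.3,-0.4,0,0,0,1],[4.6,3.3,-0.4,0,0,0,1],[4.6,3.3,-0.4,0,0,0,1],[4.6,3.3,0,0,0,0,1]]])

```text
time: 21.95
ee_pos: [0.4529, 0.2636, 0.081]
orientation: [[-0.995, 0.096, 0.004], [0.096, 0.995, 0.003], [-0.004, 0.004, -1.0]]
force: [-0.0, 1.0, -2.4]
gripper_width: 0.334
grasp_force: 60.2
```

play_rows(commands=[[[2.9,2.05,0,0,0,-0.1204,1],[0,0,0,0,0,0,1],[0,0,2,0,0,0,1],[0,0,2,0,0,0,1],[0,0,0,0,0,0,1]]])

```text
time: 22.58
ee_pos: [0.4273, 0.2841, 0.0391]
orientation: [[-1.0, -0.022, 0.001], [-0.022, 1.0, 0.0], [-0.001, -0.0, -1.0]]
force: [0.4, 0.6, -1.6]
gripper_width: 0.339
grasp_force: 60.2
```

play_rows(commands=[[[0,0,0,0,0,0,1],[0,0,0,0,0,0,1],[0,0,0,0,0,0,1],[0,0,0,0,0,0,1],[0,0,0,0,0,0,1]]])

```text
time: 23.2
ee_pos: [0.4268, 0.2853, 0.0395]
orientation: [[-1.0, -0.024, 0.002], [-0.024, 1.0, 0.002], [-0.002, 0.002, -1.0]]
force: [-0.8, 0.4, -2.3]
gripper_width: 0.342
grasp_force: 60.2
```

```bash
python3 - <<'E'
from h import *
s=get_state();print(s['ee_pos'],s['gripper_width'],np.abs(s['qvel']).max())
go((.427,.2855,.0115),181.4,s)
E
```

```text
[0.4268 0.2853 0.0395] 0.3416236835005237 0.13040368065984245
full alt [ 0.0032 -0.0025  3.1414]
shift cm [-0.014   0.0136  2.7957] rot [ 0.0016  0.0021 -0.0002] q7 38.10393347308208 t 23.2
```

play_rows(commands=[[[0,0,1,0,0,0,1],[0,0,1.2,0,0,0,1],[0,0,0.55,0,0,0,1],[0,0,0,0,0,0,1],[0,0,0,0,0,0,1]]])

```text
time: 23.82
ee_pos: [0.4268, 0.2853, 0.0117]
orientation: [[-1.0, -0.024, 0.002], [-0.024, 1.0, 0.002], [-0.002, 0.001, -1.0]]
force: [-0.2, -0.2, -0.8]
gripper_width: 0.339
grasp_force: 60.2
```

play_rows(commands=[[[0,0,0,0,0,0,-0.25],[0,0,0,0,0,0,-0.25],[0,0,0,0,0,0,-0.25],[0,0,-2,0,0,0,-0.25],[0,0,-5,0,0,0,-0.25]]])

```text
time: 24.45
ee_pos: [0.4255, 0.2845, 0.0811]
orientation: [[-1.0, -0.025, -0.001], [-0.025, 1.0, -0.001], [0.001, -0.001, -1.0]]
force: [1.1, 0.2, 0.1]
gripper_width: 0.626
grasp_force: 0.0
```

play_rows(commands=[[[0,0,-5,0,0,0,-0.3],[0,0,-1.8,0,0,0,-0.3],[0,0,0,0,0,0,-0.3],[0,0,0,0,0,0,-0.3],[0,0,0,0,0,0,-0.3]]])

```text
time: 25.08
ee_pos: [0.4259, 0.2846, 0.1487]
orientation: [[-1.0, -0.024, -0.0], [-0.024, 1.0, 0.0], [0.0, 0.0, -1.0]]
force: [0.4, 0.7, -0.8]
gripper_width: 0.65
grasp_force: 0.0
```

```bash
python3 - <<'E'
from h import *
s,l=find('d4',(426.6,285.7),.0325);print(s['ee_pos'])
go((.4831,.0083,.15),10.4,s)
E
```

```text
label [424.7 284.5   0.8  54.9  22.3]
[0.4259 0.2846 0.1487]
full alt [-0.     -0.0001  2.9844]
shift cm [ -5.045  -27.7648  -0.1357] rot [ 0.     -0.     -0.1571] q7 40.22238595365897 t 25.075
```

play_rows(commands=[[[-0.8,-4.3,0,0,0,0,-0.3],[-1.0,-5.6,0,0,0,0,-0.3],[-1.0,-5.6,0,0,0,0,-0.3],[-1.0,-5.6,0,0,0,0,-0.3],[-0.8,-4.3,0,0,0,0,-0.3]]])

```text
time: 25.75
ee_pos: [0.4785, 0.0296, 0.1488]
orientation: [[-1.0, -0.022, 0.0], [-0.022, 1.0, 0.001], [-0.0, 0.001, -1.0]]
force: [0.4, -0.3, -0.2]
gripper_width: 0.652
grasp_force: 0.0
```

play_rows(commands=[[[-0.45,-2.36,-0.13,0,0,-0.1571,-0.3],[0,0,0,0,0,0,-0.3],[0,0,0,0,0,0,-0.3],[0,0,0,0,0,0,-0.3],[0,0,0,0,0,0,-0.3]]])

```text
time: 26.38
ee_pos: [0.4837, 0.01, 0.1508]
orientation: [[-0.983, -0.182, 0.002], [-0.182, 0.983, 0.002], [-0.002, 0.002, -1.0]]
force: [-0.6, 0.2, 0.8]
gripper_width: 0.651
grasp_force: 0.0
```

```bash
python3 - <<'E'
from h import *
s,l=find('p4',(483,8));print(s['ee_pos'],np.abs(s['qvel']).max());go((l[0]/1e3,l[1]/1e3,.004),l[2],s)
E
```

```text
label [483.    8.3  11.2  30.2  22.6]
[0.4837 0.01   0.1508] 0.3674443127451151
full alt [ 0.0034 -0.0024  3.1297]
shift cm [ 0.1223 -0.1742 14.6811] rot [ 0.0015  0.0022 -0.0119] q7 71.76808877361694 t 26.375
```

play_rows(commands=[[[0.12,-0.17,5,0,0,-0.012,-0.3],[0,0,5,0,0,0,-0.3],[0,0,3.6,0,0,0,-0.3],[0,0,1.05,0,0,0,-0.3],[0,0,0,0,0,0,-0.3]]])

```text
time: 27.05
ee_pos: [0.4832, 0.0075, 0.0044]
orientation: [[-0.981, -0.193, 0.002], [-0.193, 0.981, 0.001], [-0.002, 0.001, -1.0]]
force: [-0.4, 0.7, 0.1]
gripper_width: 0.653
grasp_force: 0.0
```

play_rows(commands=[[[0,0,0,0,0,0,1],[0,0,0,0,0,0,1],[0,0,0,0,0,0,1],[0,0,-2,0,0,0,1],[0,0,-4,0,0,0,1]]])

```text
time: 27.68
ee_pos: [0.4825, 0.0069, 0.065]
orientation: [[-0.981, -0.192, 0.001], [-0.192, 0.981, 0.001], [-0.001, 0.001, -1.0]]
force: [0.9, 0.1, -0.8]
gripper_width: 0.339
grasp_force: 59.5
```

play_rows(commands=[[[0.3,3.05,-0.5,0,0,0,1],[0.42,4.6,-0.5,0,0,0,1],[0.42,4.6,0,0,0,0,1],[0.4,4.0,0,0,0,0,1],[0.28,2.8,0,0,0,0.168,1]]])

```text
time: 28.3
ee_pos: [0.4282, 0.1927, 0.0755]
orientation: [[-1.0, -0.023, 0.003], [-0.023, 1.0, 0.004], [-0.003, 0.004, -1.0]]
force: [-0.2, -0.1, -1.9]
gripper_width: 0.338
grasp_force: 59.6
```

play_rows(commands=[[[0,0,0,0,0,0,1],[0,0,2,0,0,0,1],[0,0,1.5,0,0,0,1],[0,0,0,0,0,0,1],[0,0,0,0,0,0,1]]])

```text
time: 28.92
ee_pos: [0.4289, 0.1901, 0.0398]
orientation: [[-1.0, -0.025, 0.002], [-0.025, 1.0, 0.002], [-0.002, 0.001, -1.0]]
force: [0.8, -1.7, -1.7]
gripper_width: 0.342
grasp_force: 59.7
```

play_rows(commands=[[[0,0,0,0,0,0,1],[0,0,0,0,0,0,1],[0,0,0,0,0,0,1],[0,0,0,0,0,0,1],[0,0,0,0,0,0,1]]])

```text
time: 29.55
ee_pos: [0.4286, 0.1906, 0.0395]
orientation: [[-1.0, -0.025, 0.002], [-0.025, 1.0, 0.002], [-0.002, 0.002, -1.0]]
force: [-0.2, 0.4, -2.1]
gripper_width: 0.336
grasp_force: 59.7
```

```bash
python3 - <<'E'
from h import *
s=get_state();print(s['ee_pos'],s['gripper_width'],np.abs(s['qvel']).max())
go((.4292,.1918,.0115),181.4,s)
E
```

```text
[0.4286 0.1906 0.0395] 0.3360217513425983 0.06682201860053832
full alt [-0.0031  0.0025 -3.1406]
shift cm [-0.0534  0.1149  2.8037] rot [0.0016 0.002  0.001 ] q7 45.73550857756815 t 29.55
```

play_rows(commands=[[[-0.05,0.05,1,0,0,0,1],[0,0,1.2,0,0,0,1],[0,0,0.55,0,0,0,1],[0,0,0,0,0,0,1],[0,0,0,0,0,0,1]]])

```text
time: 30.18
ee_pos: [0.4292, 0.1911, 0.012]
orientation: [[-1.0, -0.025, 0.002], [-0.025, 1.0, 0.002], [-0.002, 0.002, -1.0]]
force: [0.3, -0.0, -1.5]
gripper_width: 0.334
grasp_force: 59.7
```

play_rows(commands=[[[0,0,0,0,0,0,-0.25],[0,0,0,0,0,0,-0.25],[0,0,0,0,0,0,-0.25],[0,0,-2,0,0,0,-0.25],[0,0,-5,0,0,0,-0.25]]])

```text
time: 30.8
ee_pos: [0.428, 0.1906, 0.0815]
orientation: [[-1.0, -0.026, -0.001], [-0.026, 1.0, -0.0], [0.001, -0.0, -1.0]]
force: [0.3, -0.8, 1.2]
gripper_width: 0.623
grasp_force: 0.0
```

play_rows(commands=[[[0,0,-5,0,0,0,-0.3],[0,0,-1.8,0,0,0,-0.3],[0,0,0,0,0,0,-0.3],[0,0,0,0,0,0,-0.3],[0,0,0,0,0,0,-0.3]]])

```text
time: 31.42
ee_pos: [0.4282, 0.1905, 0.1489]
orientation: [[-1.0, -0.025, -0.0], [-0.025, 1.0, 0.0], [0.0, 0.0, -1.0]]
force: [0.2, 0.5, 0.5]
gripper_width: 0.649
grasp_force: 0.0
```

```bash
python3 - <<'E'
from h import *
s,l=find('d5',(428.9,191.8),.0325);print(s['ee_pos'])
go((.4756,-.1476,.15),-14.6,s)
E
```

```text
label [428.4 190.4   1.5  29.4  22.4]
[0.4282 0.1905 0.1489]
full alt [ 0.0004  0.0005 -2.8613]
shift cm [ -3.8748 -33.9245  -0.1233] rot [ 0.0003 -0.0003  0.2803] q7 47.20923202203963 t 31.425
```

play_rows(commands=[[[-0.5,-4.5,0,0,0,0,-0.3],[-0.7,-6.0,0,0,0,0,-0.3],[-0.7,-6.0,0,0,0,0,-0.3],[-0.7,-6.0,0,0,0,0,-0.3],[-0.6,-5.2,0,0,0,0,-0.3]]])

```text
time: 32.1
ee_pos: [0.4676, -0.0875, 0.1489]
orientation: [[-1.0, -0.024, 0.001], [-0.024, 1.0, 0.002], [-0.001, 0.002, -1.0]]
force: [1.6, -0.3, 0.3]
gripper_width: 0.65
grasp_force: 0.0
```

play_rows(commands=[[[-0.4,-3.8,0,0,0,0,-0.3],[-0.2,-2.4,0,0,0,0.14,-0.3],[0,0,0,0,0,0.139,-0.3],[0,0,0,0,0,0,-0.3],[0,0,0,0,0,0,-0.3]]])

```text
time: 32.72
ee_pos: [0.4753, -0.1464, 0.1492]
orientation: [[-0.969, 0.248, 0.001], [0.248, 0.969, 0.002], [-0.0, 0.002, -1.0]]
force: [-0.8, 1.0, -0.5]
gripper_width: 0.649
grasp_force: 0.0
```

play_rows(commands=[[[0,0,0,0,0,0,-0.3],[0,0,0,0,0,0,-0.3],[0,0,0,0,0,0,-0.3],[0,0,0,0,0,0,-0.3],[0,0,0,0,0,0,-0.3]]])

```text
time: 33.35
ee_pos: [0.4755, -0.147, 0.1496]
orientation: [[-0.968, 0.251, 0.002], [0.251, 0.968, 0.002], [-0.001, 0.002, -1.0]]
force: [-0.6, 0.9, -0.6]
gripper_width: 0.653
grasp_force: 0.0
```

```bash
python3 - <<'E'
from h import *
s,l=find('p5',(475.6,-147.6));print(s['ee_pos'],np.abs(s['qvel']).max());go((l[0]/1e3,l[1]/1e3,.004),l[2],s)
E
```

```text
label [ 475.4 -147.4  -14.6   42.4   22.6]
[ 0.4755 -0.147   0.1496] 0.08858923873777208
full alt [-0.0023  0.0032 -3.1412]
shift cm [ 0.0214 -0.0726 14.5585] rot [0.002  0.0015 0.0004] q7 70.93408817481762 t 33.35
```

play_rows(commands=[[[0.02,-0.07,5,0,0,0,-0.3],[0,0,5,0,0,0,-0.3],[0,0,3.5,0,0,0,-0.3],[0,0,1.05,0,0,0,-0.3],[0,0,0,0,0,0,-0.3]]])

```text
time: 34.02
ee_pos: [0.4755, -0.1474, 0.0041]
orientation: [[-0.968, 0.251, 0.002], [0.251, 0.968, 0.002], [-0.001, 0.002, -1.0]]
force: [0.6, -0.4, -0.1]
gripper_width: 0.646
grasp_force: 0.0
```

play_rows(commands=[[[0,0,0,0,0,0,1],[0,0,0,0,0,0,1],[0,0,0,0,0,0,1],[0,0,-2,0,0,0,1],[0,0,-5,0,0,0,1]]])

```text
time: 34.65
ee_pos: [0.4743, -0.1472, 0.0741]
orientation: [[-0.968, 0.251, -0.001], [0.251, 0.968, 0.002], [0.002, 0.002, -1.0]]
force: [0.5, 0.3, -1.5]
gripper_width: 0.34
grasp_force: 59.6
```

play_rows(commands=[[[1.1,3.0,-0.5,0,0,0,1],[2.01,5.5,0,0,0,0,1],[2.01,5.5,0,0,0,0,1],[2.01,5.5,0,0,0,0,1],[2.01,5.5,0,0,0,0,1]]])

```text
time: 35.28
ee_pos: [0.4496, 0.1193, 0.0802]
orientation: [[-0.968, 0.251, 0.004], [0.251, 0.968, 0.002], [-0.003, 0.003, -1.0]]
force: [1.1, -0.2, -1.2]
gripper_width: 0.338
grasp_force: 59.7
```

play_rows(commands=[[[2.01,5.5,0,0,0,0,1],[2.01,5.5,0,0,0,0,1],[2.01,5.5,0,0,0,0,1],[2.01,5.5,0,0,0,0,1],[1.0,2.74,0,0,0,-0.14,1]]])

```text
time: 35.9
ee_pos: [0.4226, 0.3846, 0.0808]
orientation: [[-0.994, 0.105, 0.003], [0.105, 0.994, 0.006], [-0.002, 0.006, -1.0]]
force: [-0.8, -0.2, -1.6]
gripper_width: 0.341
grasp_force: 59.8
```

play_rows(commands=[[[0,0,0,0,0,-0.139,1],[0,0,0,0,0,0,1],[0,0,1.5,0,0,0,1],[0,0,2,0,0,0,1],[0,0,1,0,0,0,1]]])

```text
time: 36.52
ee_pos: [0.4237, 0.3783, 0.0333]
orientation: [[-1.0, -0.023, 0.0], [-0.023, 1.0, -0.0], [-0.0, -0.0, -1.0]]
force: [-0.2, 0.4, 0.2]
gripper_width: 0.339
grasp_force: 59.7
```

play_rows(commands=[[[0,0,0,0,0,0,1],[0,0,0,0,0,0,1],[0,0,0,0,0,0,1],[0,0,0,0,0,0,1],[0,0,0,0,0,0,1]]])

```text
time: 37.15
ee_pos: [0.4243, 0.3797, 0.0351]
orientation: [[-1.0, -0.025, 0.002], [-0.025, 1.0, 0.002], [-0.002, 0.002, -1.0]]
force: [0.3, -0.2, -2.1]
gripper_width: 0.344
grasp_force: 59.7
```

```bash
python3 - <<'E'
from h import *
s=get_state();print(s['ee_pos'],s['gripper_width'],s['grasp_force'],np.abs(s['qvel']).max())
go((.4246,.3797,.0115),181.4,s)
E
```

```text
[0.4243 0.3797 0.0351] 0.34437049109670276 59.72321569919586 0.18978386381892096
full alt [-0.0036  0.003  -3.1408]
shift cm [-0.0227 -0.0088  2.3565] rot [0.0019 0.0023 0.0008] q7 38.82352065145772 t 37.15
```

play_rows(commands=[[[-0.02,0,1,0,0,0,1],[0,0,0.9,0,0,0,1],[0,0,0.45,0,0,0,1],[0,0,0,0,0,0,1],[0,0,0,0,0,0,1]]])

```text
time: 37.78
ee_pos: [0.4245, 0.3798, 0.0114]
orientation: [[-1.0, -0.025, 0.002], [-0.025, 1.0, 0.002], [-0.002, 0.002, -1.0]]
force: [0.7, -1.0, -0.6]
gripper_width: 0.337
grasp_force: 59.7
```

play_rows(commands=[[[0,0,0,0,0,0,-0.25],[0,0,0,0,0,0,-0.25],[0,0,0,0,0,0,-0.25],[0,0,-2,0,0,0,-0.25],[0,0,-5,0,0,0,-0.25]]])

```text
time: 38.4
ee_pos: [0.4233, 0.3787, 0.0814]
orientation: [[-1.0, -0.026, -0.001], [-0.026, 1.0, -0.001], [0.001, -0.001, -1.0]]
force: [1.2, 1.4, -0.4]
gripper_width: 0.628
grasp_force: 0.0
```

play_rows(commands=[[[-2,-2,-5,0,0,0,-0.3],[-2,-2,-5,0,0,0,-0.3],[-2,-2,-5,0,0,0,-0.3],[-2,-2,-4.8,0,0,0,-0.3],[-0.5,-1,0,0,0,0,-0.3]]])

```text
time: 39.02
ee_pos: [0.5149, 0.2907, 0.285]
orientation: [[-1.0, -0.022, 0.012], [-0.022, 1.0, 0.006], [-0.012, 0.006, -1.0]]
force: [0.1, 0.5, -0.4]
gripper_width: 0.644
grasp_force: 0.0
```

play_rows(commands=[[[0,0,0,0,0,0,-0.3],[0,0,0,0,0,0,-0.3],[0,0,0,0,0,0,-0.3],[0,0,0,0,0,0,-0.3],[0,0,0,0,0,0,-0.3]]])

```text
time: 39.65
ee_pos: [0.5109, 0.2917, 0.279]
orientation: [[-1.0, -0.026, 0.001], [-0.026, 1.0, 0.001], [-0.001, 0.001, -1.0]]
force: [1.1, -1.0, 1.1]
gripper_width: 0.65
grasp_force: 0.0
```

```bash
python3 - <<'E'
from h import *
s,f=snap('o1');c=cam('wrist',s);print(s['ee_pos'])
for y in yellow(f):print(np.round(label_pose(c,y[3],.0325),1))
cv2.imwrite('pics/o1c.png',cv2.resize(f[0:300,110:510],None,fx=2,fy=2,interpolation=cv2.INTER_CUBIC))
E
```

```text
[0.5109 0.2917 0.279 ]
[552.  383.4   1.6  42.2  22.3]
[550.8 324.5   1.   55.   22.5]
[429.2 190.4   1.7  30.4  23. ]
[423.8 378.9   0.4  43.1  22.6]
[425.1 284.2   1.5  55.1  21.7]
```

View pics/o1c.png

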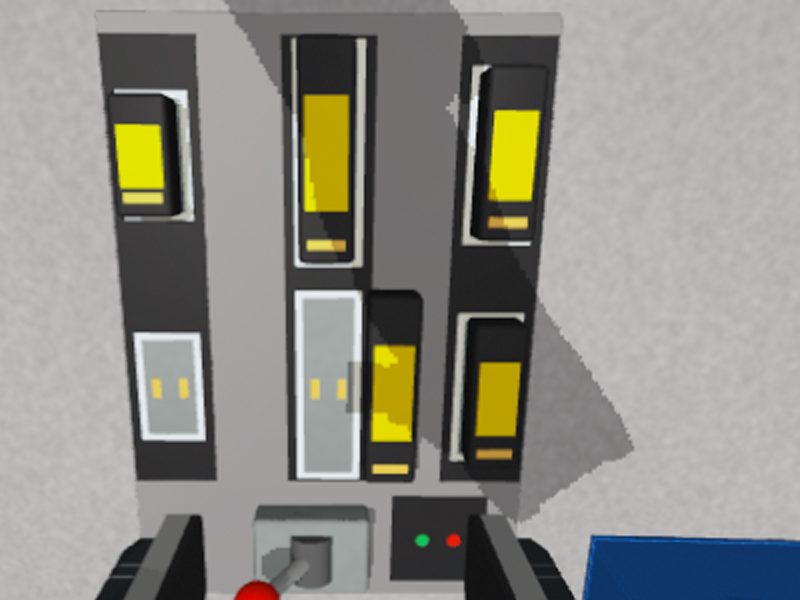

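play_rows(commands=[[[-0.6,0.5,3.5,0,0,0,0],[-1.2,0.9,5,0,0,0,0],[-1.2,0.9,5,0,0,0,0],[-0.7,0.6,4,0,0,0,0],[-0.4,0.28,1,0,0,0,0]]])

```text
time: 40.33
ee_pos: [0.5502, 0.3239, 0.0917]
orientation: [[-1.0, -0.026, -0.002], [-0.026, 1.0, -0.001], [0.002, -0.001, -1.0]]
force: [-0.5, -1.2, 1.1]
gripper_width: 0.497
grasp_force: 0.0
```

play_rows(commands=[[[0,0,0,0,0,0,0],[0,0,0,0,0,0,0],[0,0,0,0,0,0,0],[0,0,0,0,0,0,0],[0,0,0,0,0,0,0]]])

```text
time: 40.95
ee_pos: [0.5518, 0.3246, 0.0949]
orientation: [[-1.0, -0.025, 0.002], [-0.025, 1.0, 0.002], [-0.002, 0.002, -1.0]]
force: [0.1, -0.6, 0.3]
gripper_width: 0.5
grasp_force: 0.0
```

```bash
python3 - <<'E'
from h import *
s,f=snap('q1');c=cam('wrist',s);print(s['ee_pos'],s['gripper_width'])
for y in yellow(f):print(np.round(label_pose(c,y[3],.0325),1))
go((.551,.3245,.011),181.0,s)
E
```

```text
[0.5518 0.3246 0.0949] 0.4997760442269362
[552.2 383.3   1.6  42.4  22.3]
[550.6 324.7   0.7  55.5  22.2]
[448.5 191.  -87.8  19.7   5. ]
[439.1 379.1 -88.8  22.3  11.7]
[444.1 284.9 -88.3  22.4  16.8]
[441.3 192.4 -87.8  19.3   4.9]
full alt [-0.0038  0.0029 -3.1337]
shift cm [ 0.1031 -0.0226  8.3934] rot [0.0019 0.0024 0.0079] q7 50.51593761892674 t 40.95
```

play_rows(commands=[[[0.1,0,3,0,0,0,0],[0,0,4,0,0,0,0],[0,0,1.35,0,0,0,0],[0,0,0,0,0,0,0],[0,0,0,0,0,0,1]]])

```text
time: 41.62
ee_pos: [0.5519, 0.3253, 0.0126]
orientation: [[-1.0, -0.025, 0.004], [-0.025, 1.0, 0.003], [-0.004, 0.003, -1.0]]
force: [1.5, 0.7, -1.4]
gripper_width: 0.338
grasp_force: 60.3
```

play_rows(commands=[[[0,0,0,0,0,0,1],[0,0,0,0,0,0,1],[0,0,0,0,0,0,1],[0,0,-1,0,0,0,1],[0,0,-1.5,0,0,0,1]]])

```text
time: 42.25
ee_pos: [0.5504, 0.3243, 0.0363]
orientation: [[-1.0, -0.025, 0.001], [-0.025, 1.0, 0.001], [-0.001, 0.001, -1.0]]
force: [-0.0, -0.3, -1.1]
gripper_width: 0.336
grasp_force: 60.4
```

play_rows(commands=[[[-0.25,-1.6,0,0,0,0,1],[-0.26,-1.99,0,0,0,0,1],[0,0,0,0,0,0,1],[0,0,0,0,0,0,1],[0,0,0,0,0,0,1]]])

```text
time: 42.88
ee_pos: [0.5564, 0.2899, 0.0357]
orientation: [[-1.0, -0.026, 0.001], [-0.026, 1.0, 0.003], [-0.002, 0.003, -1.0]]
force: [-0.1, -0.4, -1.2]
gripper_width: 0.338
grasp_force: 60.4
```

```bash
python3 - <<'E'
from h import *
s=get_state();print(s['ee_pos'],s['gripper_width'],s['grasp_force'],np.abs(s['qvel']).max())
go((.557,.2888,.0115),181.4,s)
E
```

```text
[0.5564 0.2899 0.0357] 0.3376604426281378 60.440529584884644 0.23417490639003716
full alt [-0.0024  0.004  -3.1397]
shift cm [-0.0493 -0.1189  2.4224] rot [0.0025 0.0015 0.0019] q7 51.99867282684405 t 42.875
```

play_rows(commands=[[[-0.04,-0.08,1,0,0,0,1],[0,0,0.9,0,0,0,1],[0,0,0.5,0,0,0,1],[0,0,0,0,0,0,1],[0,0,0,0,0,0,1]]])

```text
time: 43.5
ee_pos: [0.5565, 0.2879, 0.0124]
orientation: [[-1.0, -0.025, 0.001], [-0.025, 1.0, 0.001], [-0.001, 0.001, -1.0]]
force: [-2.5, -0.9, 7.1]
gripper_width: 0.336
grasp_force: 61.6
```

play_rows(commands=[[[0,0,0,0,0,0,-0.25],[0,0,0,0,0,0,-0.25],[0,0,0,0,0,0,-0.25],[0,0,-2,0,0,0,-0.25],[0,0,-5,0,0,0,-0.25]]])

```text
time: 44.12
ee_pos: [0.5558, 0.2873, 0.0817]
orientation: [[-1.0, -0.026, -0.002], [-0.026, 1.0, -0.001], [0.002, -0.001, -1.0]]
force: [1.1, 0.1, -0.5]
gripper_width: 0.627
grasp_force: 0.0
```

play_rows(commands=[[[1,0,-5,0,0,0,-0.3],[2,0,-5,0,0,0,-0.3],[1,0,-5,0,0,0,-0.3],[0.5,0,-4.5,0,0,0,-0.3],[0,0,0,0,0,0,1]]])

```text
time: 44.75
ee_pos: [0.5135, 0.2881, 0.2823]
orientation: [[-1.0, -0.026, 0.01], [-0.026, 1.0, 0.007], [-0.01, 0.007, -1.0]]
force: [0.8, 0.9, -0.4]
gripper_width: 0.456
grasp_force: 0.0
```

play_rows(commands=[[[0,0,0,0,0,0,1],[0,0,0,0,0,0,1],[0,0,0,0,0,0,1],[0,0,0,0,0,0,1],[0,0,0,0,0,0,1]]])

```text
time: 45.38
ee_pos: [0.5117, 0.2865, 0.2765]
orientation: [[-1.0, -0.025, 0.001], [-0.025, 1.0, 0.001], [-0.001, 0.001, -1.0]]
force: [1.1, 0.3, -0.9]
gripper_width: -0.004
grasp_force: 0.0
```

```bash
cat >> h.py <<'E'
def red(f):
    h=cv2.cvtColor(f,cv2.COLOR_BGR2HSV);m=cv2.inRange(h,(0,200,100),(6,255,255))|cv2.inRange(h,(174,200,100),(180,255,255))
    out=[]
    for c in cv2.findContours(m,cv2.RETR_EXTERNAL,cv2.CHAIN_APPROX_NONE)[0]:
        if cv2.contourArea(c)>40:
            (x,y),r=cv2.minEnclosingCircle(c);out.append((x,y,r,cv2.contourArea(c)))
    return sorted(out,key=lambda t:-t[3])
E
python3 - <<'E'
from h import *
s,f=snap('o2');c=cam('wrist',s);print(s['ee_pos'])
for y in yellow(f):print(np.round(label_pose(c,y[3],.0325),1))
r=red(f);print(r[:2]); print(onz(c,[r[0][:2]],.079))
c2,f2=load('w2');r2=red(f2);print(r2[:2],onz(c2,[r2[0][:2]],.079))
go((.654,.22,.10),181.4,s)
fs=grab_frame('scene')[:,:,::-1];fd=grab_frame('side')[:,:,::-1]
a=[r for r in red(fs) if 360<r[0]<420];b=[r for r in red(fd) if 270<r[0]<310];print(a,b)
if a and b: print(tri(cam('scene'),[a[0][:2]],cam('side'),[b[0][:2]]))
E
```

```text
[0.5117 0.2865 0.2765]
[551.9 383.3   1.5  41.8  22.3]
[555.2 287.3   1.   54.9  22.9]
[428.9 190.4   1.6  30.2  23. ]
[423.7 379.1   0.8  42.6  22.9]
[424.9 284.6   1.   54.8  22. ]
[]Traceback (most recent call last):
  File "<stdin>", line 4, in <module>
IndexError: list index out of range
```

```bash
python3 - <<'E'
from h import *
for n in('w1','w2'):
    c,f=load(n);r=[x for x in red(f) if x[3]>200];print(n,r,[onz(c,[x[:2]],.079) for x in r])
fs=grab_frame('scene')[:,:,::-1];fd=grab_frame('side')[:,:,::-1]
a=[r for r in red(fs) if 360<r[0]<420 and r[1]<230];b=[r for r in red(fd) if 270<r[0]<310 and r[1]<160];print(a,b)
if a and b: print(tri(cam('scene'),[a[0][:2]],cam('side'),[b[0][:2]]))
go((.654,.22,.12),181.4)
E
```

```text
w1 [(424.5, 268.0, 12.619529724121094, 433.0)] [array([[0.6568, 0.2533, 0.079 ]])]
w2 [(280.047607421875, 223.88095092773438, 12.099587440490723, 420.0)] [array([[0.6569, 0.2528, 0.079 ]])]
[] []
full alt [-0.003   0.0023 -3.1407]
shift cm [-14.0129  -7.0355  15.6917] rot [0.0015 0.0019 0.0009] q7 52.707224501266715 t 45.525
```

play_rows(commands=[[[-2.5,-1.3,2.5,0,0,0,1],[-4.2,-2.3,4,0,0,0,1],[-4.2,-2.3,4,0,0,0,1],[-3.45,-1.8,2.15,0,0,0,1],[0,0,0,0,0,0,1]]])

```text
time: 46.15
ee_pos: [0.659, 0.209, 0.1476]
orientation: [[-1.0, -0.02, 0.0], [-0.02, 1.0, -0.002], [-0.0, -0.002, -1.0]]
force: [-0.8, -0.5, -1.1]
gripper_width: 0.002
grasp_force: 0.0
```

play_rows(commands=[[[0,0,0,0,0,0,1],[0,0,3,0,0,0,1],[0,0,4,0,0,0,1],[0,0,2.2,0,0,0,1],[0,0,0,0,0,0,1]]])

```text
time: 46.78
ee_pos: [0.6562, 0.2143, 0.0577]
orientation: [[-1.0, -0.027, -0.001], [-0.027, 1.0, 0.001], [0.001, 0.001, -1.0]]
force: [0.2, 0.0, -0.5]
gripper_width: -0.001
grasp_force: 0.0
```

play_rows(commands=[[[0,1,0,0,0,0,1],[0,1.2,0,0,0,0,1],[0,1.2,0,0,0,0,1],[0,1.2,0,0,0,0,1],[0,1.0,0,0,0,0,1]]])

```text
time: 47.4
ee_pos: [0.656, 0.2712, 0.0587]
orientation: [[-1.0, -0.026, 0.002], [-0.026, 1.0, 0.002], [-0.002, 0.002, -1.0]]
force: [0.4, -1.7, 0.6]
gripper_width: -0.001
grasp_force: 0.6
```

```bash
python3 - <<'E'
from h import *
s,f=snap('k1');c=cam('wrist',s);print(s['ee_pos'],s['force'])
r=[x for x in red(f)];print(r[:3],[onz(c,[x[:2]],.084) for x in r[:2]])
E
```

```text
[0.656  0.2712 0.0587] [ 0.3629 -1.6561  0.6015]
[(350.1712341308594, 302.4178161621094, 35.44538497924805, 2265.0), (450.92425537109375, 227.28787231445312, 7.436532020568848, 139.5)] [array([[0.6552, 0.2973, 0.084 ]]), array([[0.6246, 0.3294, 0.084 ]])]
```

play_rows(commands=[[[0,0.6,0,0,0,0,1],[0,0.5,0,0,0,0,1],[0,0.4,0,0,0,0,1],[0,0.2,0,0,0,0,1],[0,0,0,0,0,0,1]]])

```text
time: 48.08
ee_pos: [0.6556, 0.2836, 0.0582]
orientation: [[-1.0, -0.024, 0.0], [-0.024, 1.0, -0.003], [-0.0, -0.003, -1.0]]
force: [-0.7, -5.7, 0.8]
gripper_width: 0.004
grasp_force: 2.6
```

```bash
python3 - <<'E'
from h import *
s,f=snap('k2');c=cam('wrist',s);print(s['ee_pos'],s['force'])
r=[x for x in red(f)];print(r[:3],[onz(c,[x[:2]],.079) for x in r[:2]])
E
```

```text
[0.6556 0.2836 0.0582] [-0.6809 -5.7423  0.7683]
[(348.0, 295.0, 34.53993225097656, 2480.5), (430.5, 227.5, 7.516748428344727, 143.0)] [array([[0.6544, 0.3098, 0.079 ]]), array([[0.6261, 0.3369, 0.079 ]])]
```

play_rows(commands=[[[0,0.3,0,0,0,0,1],[0,0.2,0,0,0,0,1],[0,0,0,0,0,0,1],[0,0,0,0,0,0,1],[0,0,0,0,0,0,1]]])

```text
time: 48.75
ee_pos: [0.6556, 0.2837, 0.0581]
orientation: [[-1.0, -0.022, -0.001], [-0.022, 1.0, -0.009], [0.001, -0.009, -1.0]]
force: [-2.7, -12.0, 3.8]
gripper_width: 0.001
grasp_force: 5.9
```

play_rows(commands=[[[0,-2,0,0,0,0,1],[0,-2,0,0,0,0,1],[0,-1,-2,0,0,0,1],[0,0,-5,0,0,0,1],[0,0,-5,0,0,0,1]]])

```text
time: 49.38
ee_pos: [0.657, 0.2416, 0.1814]
orientation: [[-1.0, -0.025, 0.003], [-0.025, 1.0, 0.003], [-0.003, 0.003, -1.0]]
force: [0.6, 0.3, 0.5]
gripper_width: -0.001
grasp_force: 0.0
```

play_rows(commands=[[[0,-4,-3,0,0,0,-0.5],[0,-5,-2,0,0,0,-0.65],[0,-5,0,0,0,0,-0.65],[0,-5,0,0,0,0,-0.65],[0,-5,0,0,0,0,-0.65]]])

```text
time: 50.0
ee_pos: [0.6632, 0.0002, 0.2302]
orientation: [[-1.0, -0.026, 0.005], [-0.026, 1.0, 0.003], [-0.005, 0.003, -1.0]]
force: [0.8, 0.7, 1.1]
gripper_width: 0.822
grasp_force: 0.0
```

play_rows(commands=[[[0,-2,0,0,0,0,-0.65],[0,0,0,0,0,0,-0.65],[0,0,0,0,0,0,-0.65],[0,0,0,0,0,0,-0.65],[0,0,0,0,0,0,-0.65]]])

```text
time: 50.62
ee_pos: [0.6632, -0.0169, 0.2281]
orientation: [[-1.0, -0.028, 0.002], [-0.028, 1.0, 0.002], [-0.002, 0.002, -1.0]]
force: [-0.1, -0.4, 1.2]
gripper_width: 0.824
grasp_force: 0.0
```

```bash
python3 - <<'E'
from h import *
s,f=snap('r1');c=cam('wrist',s);print(s['ee_pos'])
r=[x for x in red(f)];print(r[:3])
fs=grab_frame('scene')[:,:,::-1]
cv2.imwrite('pics/m1.png',np.hstack([f[:,:], cv2.resize(fs[150:250,320:460],(240,171)) if 0 else f[:,:0]]))
h=cv2.cvtColor(f,cv2.COLOR_BGR2HSV)
for n,lo,hi in(('blue',(105,150,60),(125,255,255)),('orange',(8,180,120),(20,255,255)),('green',(50,80,40),(85,255,255))):
    for q in cv2.findContours(cv2.inRange(h,lo,hi),cv2.RETR_EXTERNAL,cv2.CHAIN_APPROX_NONE)[0]:
        if cv2.contourArea(q)>100:print(n,cv2.contourArea(q),np.round(label_pose(c,q,.032),1))
E
```

```text
[ 0.6632 -0.0169  0.2281]
[]
blue 2875.0 [774.3  66.6 -35.7 125.1  34. ]
blue 837.0 [686.8 -69.6  87.8  51.1  20.5]
orange 111.5 [803.  219.7  11.7  13.3  12.5]
orange 116.0 [783.4 216.2 -78.5  13.3  13.3]
green 348.0 [861.  286.5  14.1  28.9  27.4]
green 730.0 [662.9 -69.1  87.3  33.3  21.4]
```

View pics/m1.png

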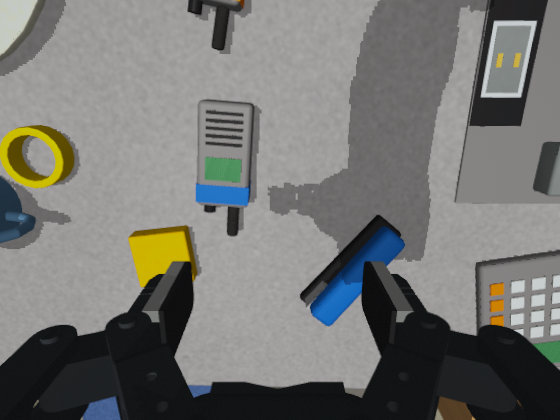

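```bash
python3 - <<'E'
from h import *
c,f=load('r1')
q=onz(c,[(201,101),(254,103),(248,206),(195,204)],.032);print(q,q.mean(0))
for a,b in((0,3),(1,2)):
    d=q[b]-q[a];print(np.degrees(np.arctan2(d[1],d[0])),np.linalg.norm(d))
d=q[1]-q[0];print(np.degrees(np.arctan2(d[1],d[0])),np.linalg.norm(d))
d=q[2]-q[3];print(np.degrees(np.arctan2(d[1],d[0])),np.linalg.norm(d))
go((.650,-.067,.12),177.3)
E
```

```text
[[ 0.6011 -0.0872  0.032 ]
 [ 0.6014 -0.0398  0.032 ]
 [ 0.6989 -0.0448  0.032 ]
 [ 0.6982 -0.0965  0.032 ]] [ 0.6499 -0.0671  0.032 ]
-5.48731340176609 0.09759319368670977
-2.9603407050429906 0.09759263239157431
89.60059997583329 0.04741600169267175
89.2831501636654 0.05171113696923372
full alt [-0.0028  0.0028 -3.068 ]
shift cm [ 1.471  -4.9027 10.7995] rot [0.0018 0.0019 0.0736] q7 82.81426739704607 t 50.725
```

play_rows(commands=[[[0.5,-1.6,3.6,0,0,0,-0.65],[0.5,-1.7,3.6,0,0,0,-0.65],[0.47,-1.6,3.6,0,0,0.07,-0.65],[0,0,0,0,0,0,-0.65],[0,0,0,0,0,0,-0.65]]])

```text
time: 51.35
ee_pos: [0.6513, -0.0665, 0.1214]
orientation: [[-0.999, 0.043, 0.005], [0.043, 0.999, 0.003], [-0.004, 0.003, -1.0]]
force: [0.3, 0.3, 0.2]
gripper_width: 0.824
grasp_force: 0.0
```

play_rows(commands=[[[0,0,0,0,0,0,-0.65],[0,0,0,0,0,0,-0.65],[0,0,0,0,0,0,-0.65],[0,0,0,0,0,0,-0.65],[0,0,0,0,0,0,-0.65]]])

```text
time: 51.98
ee_pos: [0.6499, -0.0678, 0.1201]
orientation: [[-0.999, 0.045, 0.002], [0.045, 0.999, 0.002], [-0.002, 0.002, -1.0]]
force: [-1.1, -0.6, 0.4]
gripper_width: 0.824
grasp_force: 0.0
```

```bash
cat >> h.py <<'E'
def radio(n,lo,hi,near,z=.032,R=80):
    s,f=snap(n);c=cam('wrist',s);h=cv2.cvtColor(f,cv2.COLOR_BGR2HSV)
    for nm,l,u in(('band',lo,hi),('green',(50,80,40),(85,255,255))):
        for q in cv2.findContours(cv2.inRange(h,l,u),cv2.RETR_EXTERNAL,cv2.CHAIN_APPROX_NONE)[0]:
            p=label_pose(c,q,z)
            if cv2.contourArea(q)>150 and np.hypot(p[0]-near[0],p[1]-near[1])<R:print(nm,np.round(p,1),np.round(cv2.boundingRect(q)))
    return s,f,c
BLUE=((105,150,60),(125,255,255));ORANGE=((8,180,120),(20,255,255))
E
python3 - <<'E'
from h import *
s,f,c=radio('r2',*BLUE,(670,-68))
print(s['ee_pos']);go((.650,-.0675,.008),177.5,s)
E
```

```text
band [687.  -70.3  86.4  50.   19.3] [241 245  73  26]
green [663.2 -69.2  87.4  34.1  21.8] [252 210  51  31]
[ 0.6499 -0.0678  0.1201]
full alt [ 0.0029 -0.0026  3.1406]
shift cm [ 0.0173  0.0151 11.207 ] rot [ 0.0017  0.0019 -0.001 ] q7 82.099253194376 t 51.975
```

play_rows(commands=[[[0,-0.07,4,0,0,0,-0.65],[0,0,4,0,0,0,-0.65],[0,0,2.4,0,0,0,-0.65],[0,0,0.8,0,0,0,-0.65],[0,0,0,0,0,0,1]]])

```text
time: 52.65
ee_pos: [0.6502, -0.0683, 0.0081]
orientation: [[-0.999, 0.045, 0.002], [0.045, 0.999, 0.002], [-0.002, 0.002, -1.0]]
force: [0.2, 0.1, -0.1]
gripper_width: 0.628
grasp_force: 0.0
```

play_rows(commands=[[[0,0,0,0,0,0,1],[0,0,0,0,0,0,1],[0,0,0,0,0,0,1],[0,0,-2,0,0,0,1],[0,0,-4,0,0,0,1]]])

```text
time: 53.28
ee_pos: [0.6485, -0.0683, 0.0679]
orientation: [[-0.999, 0.044, -0.002], [0.044, 0.999, 0.002], [0.002, 0.002, -1.0]]
force: [1.6, -0.3, -3.2]
gripper_width: 0.572
grasp_force: 64.6
```

play_rows(commands=[[[0,0,-4,0,0,0,1],[0,0,-2.2,0,0,0,1],[1.5,-3.5,0,0,0,0,1],[2.1,-4.9,0,0,0,0,1],[2.1,-4.9,0,0,0,0,1]]])

```text
time: 53.9
ee_pos: [0.5864, -0.2002, 0.131]
orientation: [[-0.999, 0.044, 0.003], [0.044, 0.999, 0.001], [-0.003, 0.001, -1.0]]
force: [-0.1, -0.9, -2.3]
gripper_width: 0.573
grasp_force: 64.7
```

play_rows(commands=[[[2.1,-4.9,0,0,0,0,1],[2.1,-4.9,0,0,0,0,1],[2.1,-4.9,0,0,0,0,1],[1.4,-3.0,0,0,0,0,1],[0.6,-1.4,0,0,0,0.155,1]]])

```text
time: 54.52
ee_pos: [0.4931, -0.3895, 0.1303]
orientation: [[-0.978, 0.207, 0.001], [0.207, 0.978, -0.0], [-0.001, 0.0, -1.0]]
force: [-0.3, 0.3, -3.2]
gripper_width: 0.572
grasp_force: 64.7
```

play_rows(commands=[[[0,0,0,0,0,0.16,1],[0,0,0,0,0,0.16,1],[0,0,0,0,0,0.16,1],[0,0,0,0,0,0.16,1],[0,0,0,0,0,0.16,1]]])

```text
time: 55.15
ee_pos: [0.4957, -0.3858, 0.1304]
orientation: [[-0.536, 0.844, 0.003], [0.844, 0.536, 0.002], [-0.0, 0.003, -1.0]]
force: [0.5, 0.4, -3.0]
gripper_width: 0.573
grasp_force: 64.7
```

play_rows(commands=[[[0,0,0,0,0,0.16,1],[0,0,0,0,0,0,1],[0,0,0,0,0,0,1],[0,0,0,0,0,0,1],[0,0,0,0,0,0,1]]])

```text
time: 55.78
ee_pos: [0.4955, -0.386, 0.1293]
orientation: [[-0.4, 0.916, 0.002], [0.916, 0.4, 0.002], [0.001, 0.003, -1.0]]
force: [0.1, 1.1, -3.3]
gripper_width: 0.574
grasp_force: 64.8
```

```bash
python3 - <<'E'
from h import *
s,f,c=radio('r3',*BLUE,(500,-390),z=.15,R=200);print(s['ee_pos'],s['gripper_width'],s['grasp_force'],np.abs(s['qvel']).max(),s['joints'][6])
go((.496,-.386,.06),113.6,s)
E
```

```text
band [ 573.1 -407.7  -65.9   17.9   17.4] [405 385  39  35]
band [ 510.  -418.7   23.5   51.7   16. ] [214 356 127  33]
band [ 472.3 -333.    22.8   27.6    7.7] [235 131  83  25]
green [ 501.6 -399.3   23.5   34.9   22.5] [232 303  91  50]
[ 0.4955 -0.386   0.1293] 0.5736614657924397 64.75625395774841 0.2762171698692668 63.99496086548227
full alt [-0.0013 -0.0041  3.1413]
shift cm [-0.0237  0.0277  6.9281] rot [ 0.0026 -0.0008 -0.0002] q7 63.99496086548227 t 55.775
```

play_rows(commands=[[[0,0.02,2.5,0,0,0,1],[0,0,3.5,0,0,0,1],[0,0,2,0,0,0,1],[0,0,1,0,0,0,1],[0,0,0,0,0,0,1]]])

```text
time: 56.45
ee_pos: [0.4959, -0.3858, 0.039]
orientation: [[-0.4, 0.917, 0.002], [0.917, 0.4, 0.002], [0.001, 0.002, -1.0]]
force: [0.3, -0.3, -3.4]
gripper_width: 0.574
grasp_force: 64.7
```

play_rows(commands=[[[0,0,0,0,0,0,1],[0,0,0,0,0,0,1],[0,0,0.15,0,0,0,1],[0,0,0,0,0,0,1],[0,0,0,0,0,0,1]]])

```text
time: 57.08
ee_pos: [0.4959, -0.3857, 0.0377]
orientation: [[-0.4, 0.917, 0.002], [0.917, 0.4, 0.002], [0.001, 0.002, -1.0]]
force: [0.3, 0.1, -3.4]
gripper_width: 0.575
grasp_force: 64.7
```

```bash
python3 - <<'E'
from h import *
go((.496,-.386,.0363),113.6);s=get_state();print(s['force'],s['gripper_width'])
E
```

```text
full alt [-0.0012 -0.0038  3.1408]
shift cm [-0.0322 -0.0057  0.1446] rot [ 0.0024 -0.0008 -0.0008] q7 64.57499878535572 t 57.075
[ 0.2982  0.102  -3.4013] 0.5754231820592366
```

play_rows(commands=[[[0,0,0.1,0,0,0,1],[0,0,0,0,0,0,1],[0,0,0,0,0,0,-0.6],[0,0,0,0,0,0,-0.6],[0,0,0,0,0,0,-0.6]]])

```text
time: 57.7
ee_pos: [0.4961, -0.3859, 0.0369]
orientation: [[-0.4, 0.917, 0.002], [0.917, 0.4, 0.001], [0.0, 0.003, -1.0]]
force: [-0.3, 0.6, -0.4]
gripper_width: 0.8
grasp_force: 0.0
```

play_rows(commands=[[[0,0,-0.5,0,0,0,-0.6],[0,0,-3,0,0,0,-0.6],[0,0,-5,0,0,0,-0.6],[0,0,-5,0,0,0,-0.6],[0,0,-5,0,0,0,-0.6]]])

```text
time: 58.32
ee_pos: [0.4954, -0.3859, 0.2238]
orientation: [[-0.4, 0.917, 0.002], [0.917, 0.4, 0.001], [0.0, 0.003, -1.0]]
force: [0.5, -0.9, -0.7]
gripper_width: 0.801
grasp_force: 0.0
```

play_rows(commands=[[[3,0,-5,0,0,0,-0.6],[2,0,-1,0,0,0,-0.6],[0,0,0,0,0,0,-0.6],[0,0,0,0,0,0,-0.6],[0,0,0,0,0,0,-0.6]]])

```text
time: 58.95
ee_pos: [0.4752, -0.3409, 0.2808]
orientation: [[-0.399, 0.917, 0.001], [0.917, 0.399, 0.002], [0.002, 0.001, -1.0]]
force: [0.2, -0.2, 0.4]
gripper_width: 0.801
grasp_force: 0.0
```

```bash
python3 - <<'E'
from h import *
s,f,c=radio('r4',*BLUE,(500,-390),z=.06,R=200);print(s['ee_pos'],s['joints'])
h=cv2.cvtColor(f,cv2.COLOR_BGR2HSV)
for q in cv2.findContours(cv2.inRange(h,*ORANGE),cv2.RETR_EXTERNAL,cv2.CHAIN_APPROX_NONE)[0]:
    if cv2.contourArea(q)>150:print('or',cv2.contourArea(q),np.round(label_pose(c,q,.028),1))
go((.472,-.0663,.22),0,s)
E
```

```text
band [ 640.7 -515.4  -80.6  117.1   79.2] [301 304  77  93]
band [ 493.7 -382.4  -66.   100.    50. ] [253 162  48  91]
green [ 501.5 -397.1   23.5   32.2   21.6] [263 214  31  20]
[ 0.4752 -0.3409  0.2808] [26.1855 33.2275  8.5478 93.915  -5.9632 53.3348 60.4318]
or 154.0 [ 466.5 -293.    23.5   33.9   31. ]
full alt [-0.0007 -0.0022  1.9811]
shift cm [25.2982 10.6535  6.1322] rot [ 0.002  -0.0007 -1.1605] q7 60.431798305366435 t 58.95
```

play_rows(commands=[[[2.5,1.05,0.5,0,0,0,-0.65],[4.6,1.94,2,0,0,0,-0.65],[4.6,1.94,2,0,0,0,-0.65],[4.6,1.94,2,0,0,0,-0.65],[4.6,1.94,2,0,0,0,-0.65]]])

```text
time: 59.62
ee_pos: [0.4731, -0.1123, 0.1962]
orientation: [[-0.399, 0.917, 0.002], [0.917, 0.399, 0.001], [0.0, 0.002, -1.0]]
force: [0.7, 0.1, -0.0]
gripper_width: 0.825
grasp_force: 0.0
```

play_rows(commands=[[[3,1.27,2,0,0,0,-0.65],[1.4,0.57,2,0,0,0.16,-0.65],[0,0,0,0,0,0.165,-0.65],[0,0,0,0,0,0.165,-0.65],[0,0,0,0,0,0.165,-0.65]]])

```text
time: 60.25
ee_pos: [0.4725, -0.0659, 0.1566]
orientation: [[0.247, 0.969, 0.001], [0.969, -0.247, 0.001], [0.002, 0.001, -1.0]]
force: [0.1, -0.1, 0.9]
gripper_width: 0.827
grasp_force: 0.0
```

play_rows(commands=[[[0,0,0,0,0,0.165,-0.65],[0,0,0,0,0,0.165,-0.65],[0,0,0,0,0,0.165,-0.65],[0,0,0,0,0,0.165,-0.65],[0,0,0,0,0,0.165,-0.65]]])

```text
time: 60.88
ee_pos: [0.4725, -0.0659, 0.1567]
orientation: [[0.879, 0.476, 0.002], [0.476, -0.879, 0.001], [0.002, -0.0, -1.0]]
force: [-0.1, -0.4, -0.3]
gripper_width: 0.821
grasp_force: 0.0
```

play_rows(commands=[[[0,0,0,0,0,0.165,-0.65],[0,0,0,0,0,0.165,-0.65],[0,0,0,0,0,0.165,-0.65],[0,0,0,0,0,0,-0.65],[0,0,0,0,0,0,-0.65]]])

```text
time: 61.5
ee_pos: [0.4723, -0.0658, 0.1569]
orientation: [[1.0, 0.01, 0.002], [0.01, -1.0, 0.001], [0.002, -0.001, -1.0]]
force: [-0.5, 0.3, -1.1]
gripper_width: 0.825
grasp_force: 0.0
```

play_rows(commands=[[[0,0,0,0,0,0,-0.65],[0,0,0,0,0,0,-0.65],[0,0,0,0,0,0,-0.65],[0,0,0,0,0,0,-0.65],[0,0,0,0,0,0,-0.65]]])

```text
time: 62.12
ee_pos: [0.4722, -0.0656, 0.1572]
orientation: [[1.0, 0.007, 0.002], [0.007, -1.0, 0.002], [0.002, -0.002, -1.0]]
force: [-0.2, -0.9, 0.2]
gripper_width: 0.825
grasp_force: 0.0
```

```bash
python3 - <<'E'
from h import *
s,f,c=radio('r5',*ORANGE,(480,-70),R=90);print(s['ee_pos'],s['orientation'],s['joints'][6])
w=load('w3');h=cv2.cvtColor(w[1],cv2.COLOR_BGR2HSV)
for nm,(cc,ff) in dict(w1=load('w1'),w3=load('w3')).items():
    h=cv2.cvtColor(ff,cv2.COLOR_BGR2HSV)
    for k,(l,u) in dict(o=ORANGE,g=((50,80,40),(85,255,255))).items():
        for q in cv2.findContours(cv2.inRange(h,l,u),cv2.RETR_EXTERNAL,cv2.CHAIN_APPROX_NONE)[0]:
            p=label_pose(cc,q,.032)
            if cv2.contourArea(q)>150 and np.hypot(p[0]-480,p[1]+68)<80:print(nm,k,np.round(p,1))
go((.472,-.0663,.008),0,s)
# orange outline in r4
c4,f4=load('r4');h=cv2.cvtColor(f4,cv2.COLOR_BGR2HSV)
for q in cv2.findContours(cv2.inRange(h,(8,150,100),(24,255,255)),cv2.RETR_EXTERNAL,cv2.CHAIN_APPROX_NONE)[0]:
    if cv2.contourArea(q)>60:print('mark',cv2.contourArea(q),np.round(label_pose(c4,q,.028),1))
E
```

```text
band [507.5 -73.7  80.3  45.8  17.3] [256 137  62  28]
green [482.6 -71.8  80.4  33.7  21.8] [261 164  49  34]
[ 0.4722 -0.0656  0.1572] [[ 1.      0.0071  0.002 ]
 [ 0.0071 -1.      0.0017]
 [ 0.002  -0.0016 -1.    ]] -36.30187550796381
w1 g [481.1 -70.2  80.8  33.5  21.8]
w3 o [505.3 -74.8  80.1  50.8  17.7]
w3 g [480.9 -70.2  80.5  34.2  21.7]
full alt [ 0.0031 -0.0026 -3.1345]
shift cm [-0.055   0.0971 14.9209] rot [-0.0016 -0.002   0.0071] q7 -36.30187550796381 t 62.125
mark 5168.0 [ 443.4 -265.2  -66.5   96.6   55.1]
```

play_rows(commands=[[[-0.32,0.32,3,0,0,0,-0.65],[0,0,3,0,0,0.175,-0.65],[0,0,0,0,0,0,-0.65],[0,0,0,0,0,0,-0.65],[0,0,0,0,0,0,-0.65]]])

```text
time: 62.8
ee_pos: [0.4699, -0.0689, 0.0982]
orientation: [[0.986, -0.166, 0.004], [-0.166, -0.986, 0.001], [0.004, -0.002, -1.0]]
force: [-0.7, -0.2, -0.1]
gripper_width: 0.823
grasp_force: 0.0
```

```bash
python3 - <<'E'
from h import *
s,f,c=radio('r6',*ORANGE,(480,-70),R=90);print(s['ee_pos'])
go((.469,-.0688,.008),-9.6,s)
E
```

```text
band [510.  -60.8  80.5  19.5  17.6] [234 144  35  31]
green [482.6 -71.8  80.5  33.9  22. ] [249 183  58  36]
[ 0.4699 -0.0689  0.0982]
full alt [ 0.0057 -0.0027 -3.1407]
shift cm [-0.122   0.0184  9.0156] rot [-0.0017 -0.0036  0.0009] q7 -38.60958023593039 t 62.8
```

play_rows(commands=[[[-0.05,0,3,0,0,0,-0.65],[0,0,3.5,0,0,0,-0.65],[0,0,2.5,0,0,0,-0.65],[0,0,0,0,0,0,-0.65],[0,0,0,0,0,0,1]]])

```text
time: 63.48
ee_pos: [0.4693, -0.0688, 0.0081]
orientation: [[0.986, -0.167, 0.003], [-0.167, -0.986, 0.001], [0.003, -0.001, -1.0]]
force: [-0.5, -0.6, 0.6]
gripper_width: 0.632
grasp_force: 0.0
```

play_rows(commands=[[[0,0,0,0,0,0,1],[0,0,0,0,0,0,1],[0,0,0,0,0,0,1],[0,0,-2,0,0,0,1],[0,0,-4,0,0,0,1]]])

```text
time: 64.1
ee_pos: [0.4681, -0.0682, 0.0675]
orientation: [[0.986, -0.167, -0.0], [-0.167, -0.986, 0.003], [-0.0, -0.003, -1.0]]
force: [0.4, -0.2, -2.9]
gripper_width: 0.574
grasp_force: 63.2
```

play_rows(commands=[[[0,0,-4,0,0,0,1],[0,0,-2.2,0,0,0,1],[0.15,4.0,0,0,0,0,1],[0.2,5.0,0,0,0,0,1],[0.2,5.0,0,0,0,0,1]]])

```text
time: 64.72
ee_pos: [0.4506, -0.2082, 0.1295]
orientation: [[0.986, -0.165, 0.002], [-0.165, -0.986, 0.002], [0.002, -0.002, -1.0]]
force: [1.1, 1.0, -2.7]
gripper_width: 0.568
grasp_force: 63.4
```

play_rows(commands=[[[0.15,3.8,0,0,0,0,1],[0.1,2.0,0,0,0,-0.155,1],[0,0,0,0,0,-0.166,1],[0,0,0,0,0,-0.166,1],[0,0,0,0,0,-0.166,1]]])

```text
time: 65.35
ee_pos: [0.4431, -0.2648, 0.1291]
orientation: [[0.882, 0.471, 0.001], [0.471, -0.882, 0.002], [0.002, -0.001, -1.0]]
force: [0.1, 0.9, -3.0]
gripper_width: 0.573
grasp_force: 63.4
```

play_rows(commands=[[[0,0,0,0,0,-0.166,1],[0,0,0,0,0,-0.166,1],[0,0,0,0,0,-0.166,1],[0,0,0,0,0,-0.166,1],[0,0,0,0,0,-0.166,1]]])

```text
time: 65.97
ee_pos: [0.443, -0.2649, 0.1292]
orientation: [[0.247, 0.969, 0.001], [0.969, -0.247, 0.001], [0.001, 0.001, -1.0]]
force: [-0.6, -0.6, -1.9]
gripper_width: 0.57
grasp_force: 63.4
```

play_rows(commands=[[[0,0,0,0,0,-0.166,1],[0,0,0,0,0,-0.166,1],[0,0,0,0,0,-0.166,1],[0,0,0,0,0,-0.166,1],[0,0,0,0,0,0,1]]])

```text
time: 66.6
ee_pos: [0.443, -0.2652, 0.129]
orientation: [[-0.396, 0.918, 0.001], [0.918, 0.396, 0.001], [0.001, 0.002, -1.0]]
force: [0.3, -1.0, -1.4]
gripper_width: 0.572
grasp_force: 63.4
```

play_rows(commands=[[[0,0,0,0,0,0,1],[0,0,0,0,0,0,1],[0,0,0,0,0,0,1],[0,0,0,0,0,0,1],[0,0,0,0,0,0,1]]])

```text
time: 67.22
ee_pos: [0.4434, -0.2652, 0.1288]
orientation: [[-0.397, 0.918, 0.002], [0.918, 0.397, 0.002], [0.001, 0.002, -1.0]]
force: [0.5, 0.3, -3.1]
gripper_width: 0.571
grasp_force: 63.4
```

```bash
python3 - <<'E'
from h import *
s,f,c=radio('r7',*ORANGE,(440,-260),z=.154,R=200);print(s['ee_pos'],s['gripper_width'],s['grasp_force'],np.abs(s['qvel']).max(),s['joints'][6])
go((.4437,-.2658,.039),113.5,s)
E
```

```text
band [ 433.6 -228.7   23.4   39.6   17.8] [235 180 118  51]
band [ 421.4 -208.9   23.4   10.3    1.9] [267 134  33   7]
green [ 438.8 -253.7   23.3   33.7   21.6] [230 244  96  55]
[ 0.4434 -0.2652  0.1288] 0.5711367474752831 63.35489630699158 0.11220073093228658 43.913314567751314
full alt [-0.0011 -0.0037  3.1394]
shift cm [-0.0705 -0.0157  8.9796] rot [ 0.0024 -0.0007 -0.0022] q7 43.913314567751314 t 67.225
```

play_rows(commands=[[[-0.03,0,2.5,0,0,0,1],[0,0,3.5,0,0,0,1],[0,0,2,0,0,0,1],[0,0,1,0,0,0,1],[0,0,0,0,0,0,1]]])

```text
time: 67.9
ee_pos: [0.4436, -0.2653, 0.0385]
orientation: [[-0.397, 0.918, 0.001], [0.918, 0.397, 0.002], [0.001, 0.002, -1.0]]
force: [-0.2, 0.8, -1.9]
gripper_width: 0.572
grasp_force: 63.2
```

play_rows(commands=[[[0,0,0,0,0,0,1],[0,0,0.15,0,0,0,1],[0,0,0,0,0,0,1],[0,0,0.1,0,0,0,1],[0,0,0,0,0,0,1]]])

```text
time: 68.53
ee_pos: [0.4439, -0.2655, 0.0366]
orientation: [[-0.397, 0.918, 0.002], [0.918, 0.397, 0.001], [0.0, 0.003, -1.0]]
force: [1.1, 0.1, 0.1]
gripper_width: 0.571
grasp_force: 63.7
```

play_rows(commands=[[[0,0,0,0,0,0,1],[0,0,0,0,0,0,1],[0,0,0,0,0,0,-0.6],[0,0,0,0,0,0,-0.6],[0,0,0,0,0,0,-0.6]]])

```text
time: 69.15
ee_pos: [0.4437, -0.2653, 0.0362]
orientation: [[-0.397, 0.918, 0.002], [0.918, 0.397, 0.002], [0.001, 0.002, -1.0]]
force: [-0.0, -0.4, -0.1]
gripper_width: 0.8
grasp_force: 0.0
```

play_rows(commands=[[[0,0,-0.5,0,0,0,-0.6],[0,0,-3,0,0,0,-0.6],[0,0,-5,0,0,0,-0.6],[0,0,-5,0,0,0,-0.6],[0,0,-5,0,0,0,-0.6]]])

```text
time: 69.78
ee_pos: [0.4429, -0.2655, 0.2233]
orientation: [[-0.397, 0.918, 0.002], [0.918, 0.397, 0.002], [0.001, 0.002, -1.0]]
force: [0.5, -1.0, -0.0]
gripper_width: 0.802
grasp_force: 0.0
```

play_rows(commands=[[[-3,0,-5,0,0,0,-0.6],[-3,0,-3,0,0,0,-0.6],[0,0,0,0,0,0,-0.6],[0,0,0,0,0,0,-0.6],[0,0,0,0,0,0,-0.6]]])

```text
time: 70.4
ee_pos: [0.466, -0.3193, 0.2999]
orientation: [[-0.398, 0.917, -0.001], [0.917, 0.398, 0.004], [0.004, 0.001, -1.0]]
force: [-0.5, 0.6, 0.6]
gripper_width: 0.798
grasp_force: 0.0
```

```bash
python3 - <<'E'
from h import *
s,f,c=radio('r8',*ORANGE,(460,-320),z=.06,R=200);print(s['ee_pos'])
h=cv2.cvtColor(f,cv2.COLOR_BGR2HSV)
for q in cv2.findContours(cv2.inRange(h,*BLUE),cv2.RETR_EXTERNAL,cv2.CHAIN_APPROX_NONE)[0]:
    if cv2.contourArea(q)>150:print('bl',cv2.contourArea(q),np.round(label_pose(c,q,.028),1))
fs=grab_frame('scene')[:,:,::-1]
A=cv2.resize(f[60:330,100:440],(504,400));B=cv2.resize(fs[135:245,320:440],(290,266));B=cv2.copyMakeBorder(B,0,134,0,0,cv2.BORDER_CONSTANT)
cv2.imwrite('pics/fin.png',np.hstack([A,B]))
E
```

```text
green [ 501.6 -397.1   23.5   32.    20.8] [264 229  29  18]
green [ 439.8 -254.3   23.5   33.3   20.2] [262  84  34  22]
[ 0.466  -0.3193  0.2999]
bl 226.0 [ 821.7 -557.2  -69.9   44.8   18.1]
bl 4007.5 [ 658.4 -532.9  -81.9  119.8   91. ]
bl 589.0 [ 498.5 -392.4  -66.5  109.9   55.1]
```

View pics/fin.png

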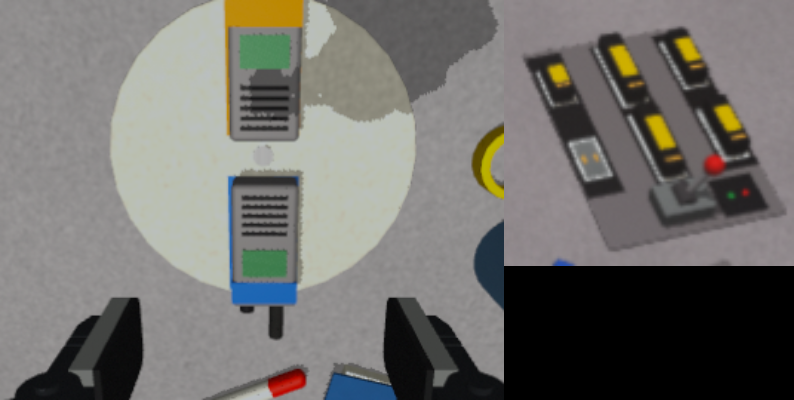

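```bash
python3 -c "
from cell import *
print(hand_in())"
```

```text
the job is handed in; nothing more can be done
None
```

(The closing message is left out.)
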